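# Unlatch the mandrel from its keeper hook and stand it in the bolster block

## Task

Press the red sprung keeper on the rack's forked hook open, then take the steel mandrel off the hook and lower it gently, without dropping it, into the hole of the green bolster block until its collar sits flush on the block, and let go. Only then press the keeper of the empty hook shut again. Do not force the mandrel against the keeper, and leave the other things on the bench where they are.

Things in the scene. Friction and masses are not known exactly. Their poses are not given: they have to be found in the camera images.
- hook_seat (a point): Centre of the forked hook's seat, on top of its two steel prongs, 140 mm above the bench. x points from the fork's open mouth to its root (away from the robot), y left, z up. Prongs: 10 mm thick, 17 mm wide, 26 mm slot between, from x -36 to 18 mm. Lips at the front (x -36 to -31) stand 7 mm above them: lift 10 mm or more, then draw out to -x. A rail runs behind at x 35 to 55, top 4 mm above.
- lamp_bar (a point): Middle of the lower front edge of the rack's grey lamp bar, 159 mm above hook_seat and 5 mm behind it (+x); axes as hook_seat. The bar is 65 mm deep, 25 mm thick, from y -115 to +105 mm, so a gripper cannot stand upright over the hook: lean it 35 to 45 degrees with its body on the -x side. The rack's post stands at y -100 mm, 55 mm behind; two small tools hang beside the hook below prong level.
- keeper_pivot (a point): Keeper's upright pivot, at the bar's mid-height (22 mm above the prongs), 6 mm before (-x) and 46 mm left (+y) of hook_seat; axes as hook_seat. The red keeper is a flat bar on edge, 6 mm thick, 22 mm tall, its lower edge 11 mm above the prongs. Shut, it lies along y: the tab reaches 30 mm to +y of the pivot, the tongue 25 mm to -y, over the mandrel's collar.
- keeper (a joint): Keeper angle: 0 shut (mandrel cannot be lifted), 1.45 open, growing clockwise seen from above. To open, press the tab to +x; open, the tab points to +x and the tongue to -x, clear of the mandrel. To shut, press the tongue to -y. An over-centre spring snaps it at about 0.72 to the nearer end, where it stays by itself; 2 to 6 N moves it.
- keeper_tab (a point): Point on the keeper's tab, 22 mm from the pivot, mid-height (22 mm above the prongs); moves with the keeper. The origin is in the middle of the 6 mm thick bar.
- keeper_tongue (a point): Point on the keeper's tongue, 20 mm from the pivot on the other side, mid-height (22 mm above the prongs); moves with the keeper.
- mandrel: Steel mandrel, about 0.45 kg, hanging upright in the fork by its collar. Origin at the centre of its dark ribbed cylindrical head (30 mm diameter, 50 mm tall); grip it there; z points up its axis; yaw means nothing. Below is a brass collar (60 mm diameter, from 25 to 33 mm below the origin), then the shank (20 mm diameter, 33 to 91 mm below the origin, the last 8 mm tapered to 14 mm).
- mandrel_collar (a point): Centre of the underside of the mandrel's collar, 33 mm below the centre of its head.
- block_hole0 (a point): Centre of the mouth of the round hole in the green bolster block (100 x 90 x 70 mm, fixed), at the level of its top face, 70 mm above the bench. The hole is upright, 23.5 mm in diameter, with a 2 mm chamfer, and goes through to the bench; the mandrel's shank goes in fully until the collar rests on the block.
- tin: Bystander: low round tin with an orange band, 70 mm diameter, 60 mm tall; origin at the centre of its underside. It may stand where the block stood and the other way round.
- screwdriver: Bystander: screwdriver lying on the bench.
- wrench: Bystander: wrench lying on the bench.
- bearing: Bystander: steel disc lying on the bench, 52 mm diameter, 16 mm tall; origin at the centre of its underside.
- drill: Bystander: blue power drill lying on its side at the left, about 260 x 190 mm, 66 mm tall.
Things that resemble listed ones, but are neither listed nor needed, are in the scene too. What is meant by the mandrel is not orange or pink, and is the larger of those in its own colour.

How it is judged:
On the way, in this order (a step that is already met when the one before it is completed fails the run):
1. the keeper is snapped open while the mandrel still hangs in the hook (value of joint keeper above 1.2 rad and distance of mandrel from where it was at the start of the episode below 0.02 m), for 0.2 s.
2. the mandrel stands in the block's hole, collar down on the block, let go, with the keeper still open (distance between mandrel_collar and block_hole0 below 0.006 m and angle between mandrel's own z axis and vertical below 0.06 rad and value of joint keeper above 1 rad and contact force between the fingers and mandrel below 0.2 N), for 0.2 s.
3. the keeper is shut again (value of joint keeper below 0.12 rad), for 0.2 s.
At the end, for the whole second after the job is handed in: The mandrel stands upright (within 3.4 degrees) and at rest in the block's hole, the centre of its collar's underside within 6 mm of the centre of the hole's mouth, and the hook's keeper is shut (joint below 0.12 rad) (distance between mandrel_collar and block_hole0 below 0.006 m and angle between mandrel's own z axis and vertical below 0.06 rad and linear speed of mandrel below 0.02 m/s and value of joint keeper below 0.12 rad); the robot touches nothing.
It fails at once if the mandrel is forced against the keeper (over 12 N) (contact force between mandrel and keeper above 12 N).
It fails at once if the mandrel is dropped or rammed into the hole (faster than 0.45 m/s there) (distance between mandrel_collar and block_hole0 below 0.06 m and horizontal distance between mandrel_collar and block_hole0 below 0.015 m and linear speed of mandrel above 0.45 m/s).
It fails at once if a bystander (tin, screwdriver, wrench, bearing or drill) is moved by more than 25 mm (distance of any of tin, screwdriver, wrench, bearing, drill from where it was at the start of the episode above 0.025 m).
It also fails if it takes over 72 s, if anything falls off the work surface, if the arm or the gripper's body presses on something with over 40 N, if the wrist force passes 120 N, or if a joint passes its speed limit or range.

## Robot

A 6-joint arm with a two-finger parallel gripper is mounted at the origin on the work surface. World frame = base frame: x ahead of the robot, y to its left, z up, the work surface at z = 0. Lengths are in m, angles in rad, forces in N, time in s.
With the tool pointing down it reaches from about 0.35 to 0.875 m from the base axis. Payload 15.5 kg.
Tool frame: the origin (TCP) lies on the centre line of the jaws, within the pads' length; the fingertips stand bot.tips_ahead ahead of it and the grasp point (between the pads) lies 11 mm behind it (bot.tips_ahead is the distance from the TCP to the fingertips, in m); z points along the fingers, x is the direction in which the jaws open and shut, and the axes are right-handed (so a half turn about z gives the same grasp; the last joint's range is limited). The gripper opens to 85 mm and grips with 20 to 120 N. Pads are 22 mm wide; open, the fingers measure 114 mm over their backs; the gripper's body (76 mm by 85 mm) begins 54 mm behind the grasp point. The pads swing forward as they close: fully open they stand 13 mm farther back than shut.
Start: joints at [1.069, 0.494, 1.345, -0, 1.302, -0.096], TCP at [0.247, 0.574, 0.206] pointing down, gripper open.
Joint ranges: [-2.91, 2.91], [-0.82, 2.16], [0.22, 2.67], [-1.22, 4.37], [0.12, 2.79], [-3.08, 3.08]. Speed limits (rad/s): [1.89, 1.89, 2.57, 3.01, 3.01, 3.01].

## Interface

Orientations are given as a unit quaternion [x, y, z, w].
In Python, from plant import bot gives the robot as it stands.
- The arm moves only by the tool step_arm, never from a script. Its argument "plan" is a list of rows, each an object with "offset": the shift along the tool's x, y, z in mm, a list of three; "turn": the turn, a rotation vector about the tool's x, y, z in degrees, a list of three. A call has exactly 8 rows; each row shifts and turns the commanded pose from where the row before left it, along the tool's axes as they then stand; what a row does not reach is not made up. A row lasts 1/10 s, in which the tool goes at most 50 mm and 8.59 degrees, less where a joint would pass 70% of its speed; a pose out of reach is approached as far as the arm can. A call is refused whole if a number of a shift passes 50 or a number of a turn 8.59, either way. A call with a gripper value outside its range is refused whole. "fingers" is the opening, from -1 (shut) to 1 (fully open), so that 0 is half open, set as the call begins (left out, the last holds). The fingers move at their own pace and stop on an object; "newtons" is the grip in N (left out, the last holds). Time passes only in rows, so rows that do not move let the fingers close, or fill a call up. It gives the time, the measured TCP pose, the force and the opening at its end, in the units of the state.
- bot.sense(): the state, without advancing time (a new reading comes with each control period).
- bot.get_image(name): name is "side" or "top"; returns a dict with "image" (480x640x3 uint8, red, green, blue), "range_z" (480x640 float32, m along the optical axis (not along the pixel's ray), 0 where there is no reading), "fx", "fy", "cx", "cy" (pixels), "rvec" (rotation vector, rad) and "tvec" (3), from world to camera coordinates, as OpenCV has them. Camera axes: x right, y down, z forward; pixel columns grow to the right and rows downward; lengths in m; the calibration is good to about 2 mm. A picture is of the moment at which its call begins.
- bot.job_done(): hands the job in, once; it reports no verdict.
The state is a dict: "t": time; "q": joint angles; "dq": joint speeds; "joint_torque": joint torques, N m; "ee_pos": TCP position; "orientation": TCP orientation; "wrist_force": force on the tool from outside, world axes, zero at the start; "torque": the same for the moment, N m; "grip_width": finger opening in m.
Only numpy, scipy, OpenCV 4.12 (cv2) and the standard library are available. Lean on these libraries where they do the work, as an engineer would, in place of code of your own. Each camera call takes 0.05 s, during which the arm holds its last target. There are 200 camera calls.

## Working session

There is one attempt and no reset: what is moved stays moved. The work goes in short steps, Python scripts to look and compute and a tool call to move; the robot and the scene stay as the last step left them, time stands still between calls to the robot, and variables do not carry over. Pictures are saved under pics/ and viewed, about 8 in all and at most 12, crops included, and the job is handed in when it is done.

Besides the shell and the picture viewer there is one more tool, called after ">>>" as name(argument=value, ...) on one line, values as JSON. step_arm: Moves the arm, as the interface text tells. Its arguments: {"type":"object","properties":{"plan":{"type":"array","items":{"type":"object","properties":{"offset":{"type":"array","items":{"type":"number"}},"turn":{"type":"array","items":{"type":"number"}}}}},"fingers":{"type":"number"},"newtons":{"type":"number"}},"required":["plan"]}

```bash
ls; mkdir -p pics; python3 - <<'E'
from plant import bot
import cv2, numpy as np
s=bot.sense(); print({k:np.round(v,3) for k,v in s.items()}, bot.tips_ahead)
for n in("side","top"):
    d=bot.get_image(n); np.savez(f"pics/{n}0.npz",**d)
    cv2.imwrite(f"pics/{n}0.png",d["image"][:,:,::-1])
    R=cv2.Rodrigues(np.array(d["rvec"],float))[0]; print(n,d["fx"],d["cx"],d["cy"],"cam",-R.T@np.array(d["tvec"]).ravel(),"fwd",R[2])
E
```

```text
pics
{'t': np.float64(0.0), 'q': array([ 1.07 ,  0.494,  1.346, -0.   ,  1.303, -0.096]), 'dq': array([ 0.   , -0.   ,  0.   ,  0.002,  0.001, -0.001]), 'joint_torque': array([ 4.0000e-03, -8.8217e+01, -3.8387e+01,  0.0000e+00,  1.0000e-02,
       -0.0000e+00]), 'ee_pos': array([0.247, 0.574, 0.205]), 'orientation': array([ 0.835,  0.55 , -0.001,  0.   ]), 'wrist_force': array([-0.23 , -0.224, -1.194]), 'torque': array([-0.037,  0.008, -0.006]), 'grip_width': np.float64(0.085)} 0.008
side 599.6121207021124 301.80533674035627 239.23618266071784 cam [ 0.25302736 -0.99698343  0.95990818] fwd [ 0.21176425  0.80299426 -0.55709615]
top 604.3023841884248 315.495935671707 236.5976288146172 cam [0.19837231 0.0872555  1.77429387] fwd [ 0.20492652 -0.00157349 -0.9787761 ]
```

View pics/side0.png

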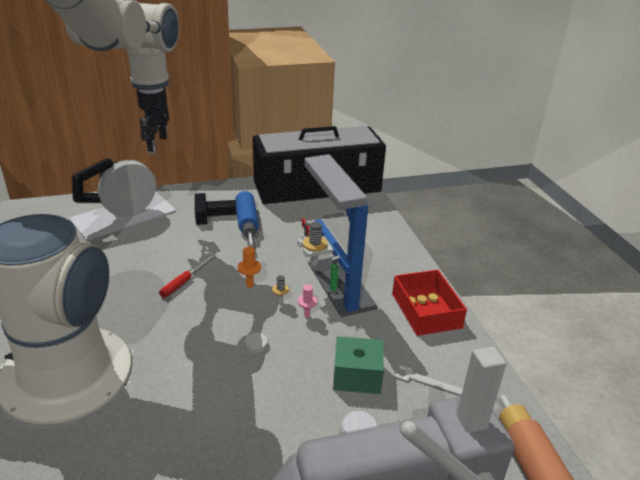

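View pics/top0.png

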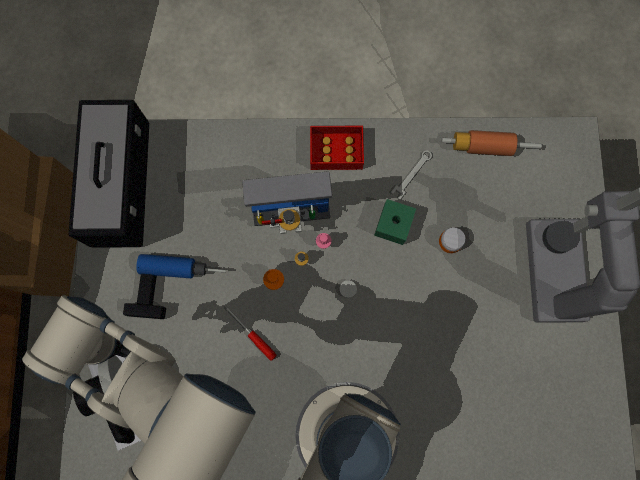

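The side view shows the mandrel in the hook at (317,235), the red keeper tab at about (305,228), the lamp bar at (335,180) and the block's hole at (359,352). In the top view the mandrel is at (289,218), the bar at (287,187), the hole at (397,219) and the tin at (453,240). Next I'll measure these, with close crops.

```bash
cat > h.py <<'E'
import cv2, numpy as np
from scipy.spatial.transform import Rotation as Ro
def cam(d):
    R=cv2.Rodrigues(np.array(d["rvec"],float))[0]; t=np.array(d["tvec"],float).ravel(); return R,t,-R.T@t
def ray(d,u,v):
    R,t,c=cam(d); r=R.T@np.array([(u-d["cx"])/d["fx"],(v-d["cy"])/d["fy"],1]); return c,r
def plane(d,u,v,z):
    c,r=ray(d,u,v); return c+r*(z-c[2])/r[2]
def cloud(d):
    R,t,c=cam(d); z=d["range_z"]; v,u=np.mgrid[:480,:640]
    p=np.stack([(u-d["cx"])/d["fx"]*z,(v-d["cy"])/d["fy"]*z,z],-1)
    return (p-t)@R
def proj(d,p):
    R,t,c=cam(d); q=R@np.asarray(p,float)+t; return d["fx"]*q[0]/q[2]+d["cx"],d["fy"]*q[1]/q[2]+d["cy"]
def tri(d1,p1,d2,p2):
    c1,r1=ray(d1,*p1); c2,r2=ray(d2,*p2)
    s=np.linalg.lstsq(np.stack([r1,-r2],1),c2-c1,rcond=None)[0]
    a,b=c1+s[0]*r1,c2+s[1]*r2; return (a+b)/2,np.linalg.norm(a-b)
def load(n): 
    d=dict(np.load(n)); return d
E
python3 - <<'E'
from h import *
S=load("pics/side0.npz");T=load("pics/top0.npz")
a=cv2.resize(S["image"][190:290,270:400],None,fx=6,fy=6,interpolation=cv2.INTER_CUBIC)
b=cv2.resize(T["image"][165:245,235:345],None,fx=7,fy=7,interpolation=cv2.INTER_CUBIC)
cv2.imwrite("pics/s1.png",a[:,:,::-1]);cv2.imwrite("pics/t1.png",b[:,:,::-1])
# bar, block tops from depth
for n,d in(("S",S),("T",T)):
    P=cloud(d);ok=d["range_z"]>0
    print(n,"range",ok.mean())
    hsv=cv2.cvtColor(d["image"],cv2.COLOR_RGB2HSV)
    g=((hsv[...,0]>60)&(hsv[...,0]<95)&(hsv[...,1]>90)&ok&(abs(P[...,2]-.07)<.006)).astype(np.uint8)
    k=cv2.findContours(g,cv2.RETR_EXTERNAL,2)[0];k=max(k,key=cv2.contourArea)
    m=np.zeros_like(g);cv2.drawContours(m,[k],0,1,-1);q=P[(m>0)&(abs(P[...,2]-.07)<.006)]
    r=cv2.minAreaRect((np.array([plane(d,*c[0],.07)[:2] for c in k])*1000).astype(np.float32)); print("block",r,"medz",np.median(q[:,2]))
    # dark hole within the block
    gray=cv2.cvtColor(d["image"],cv2.COLOR_RGB2GRAY);er=cv2.erode(m,np.ones((7,7)))
    h=(er>0)&(gray<0.6*np.median(gray[er>0])); v,u=np.nonzero(h); print("hole px",u.mean(),v.mean(),len(u),plane(d,u.mean(),v.mean(),.07))
    b=ok&(abs(P[...,2]-.324)<.008)&(P[...,0]>.4)&(P[...,0]<.8)&(abs(P[...,1]-.15)<.2)
    q=P[b]; r=cv2.minAreaRect((q[:,:2]*1000).astype(np.float32)); print("bar",b.sum(),r,np.median(q[:,2]))
    R=((hsv[...,0]<6)|(hsv[...,0]>174))&(hsv[...,1]>130)&ok&(P[...,2]>.13)&(P[...,2]<.2)&(P[...,0]<.8)
    q=P[R]; print("red",R.sum(),q.min(0),q.max(0),np.median(q,0))
E
```

```text
S range 0.99576171875
block ((604.3380126953125, -155.40476989746094), (94.96021270751953, 96.24578857421875), 70.94070434570312) medz 0.0686990228860332
hole px 358.72549019607845 352.7450980392157 51 [ 0.60486532 -0.15122527  0.07      ]
bar 1440 ((627.606689453125, 154.47120666503906), (68.5143814086914, 226.23948669433594), 5.407295227050781) 0.32266462220082304
red 45 [0.02413209 0.15524745 0.13407587] [0.58331165 0.56684611 0.19586893] [0.57764442 0.19638702 0.16935299]
T range 0.995908203125
block ((604.729736328125, -148.8516845703125), (89.5641860961914, 101.4535140991211), 70.54557037353516) medz 0.06999871459824693
hole px 395.525 219.2 40 [ 0.60525548 -0.14781414  0.07      ]
bar 2219 ((627.261962890625, 156.18966674804688), (68.4089584350586, 220.11087036132812), 5.64915657043457) 0.3240442688970512
red 96 [0.00962991 0.17836751 0.13213668] [0.78476168 0.75432217 0.18307837] [0.57820354 0.22351268 0.16666838]
```

View pics/s1.png

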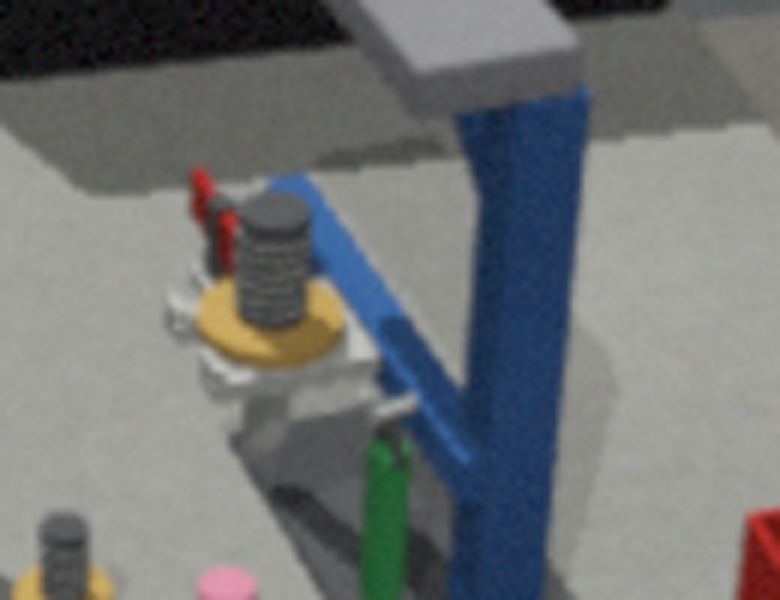

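View pics/t1.png

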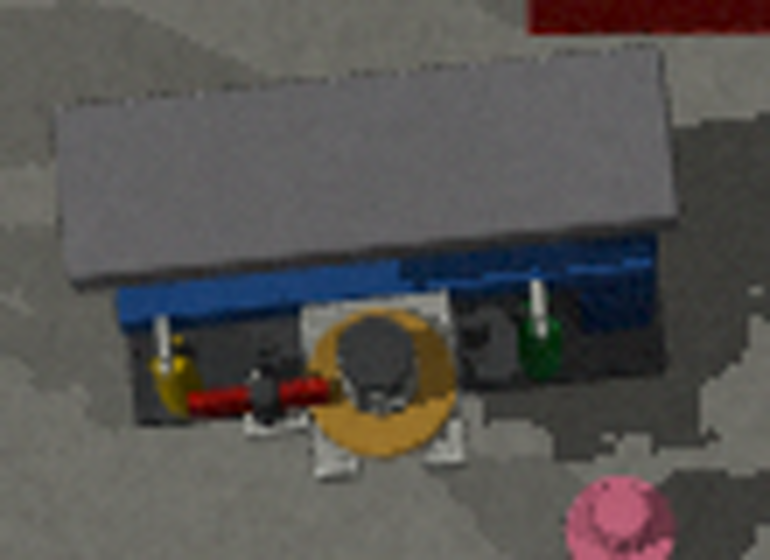

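The crops show the head top at about (315.8,224.5) in the side view and (288.9,214.3) in the top view. The keeper is shut, with its pivot at about (273.1,220) in the top view. Next I'll check the rack frame against these and get the heights of the neighbouring objects.

```bash
cat >> h.py <<'E'
YAW=np.radians(5.6)
RK=Ro.from_euler('z',YAW).as_matrix()
SEAT=np.array([.5896,.1568,.140])
def rack(x,y,z): return SEAT+RK@np.array([x,y,z])/1000
def tool(lean=40,flip=1):
    z=RK@np.array([np.sin(np.radians(lean)),0,-np.cos(np.radians(lean))]); x=RK@np.array([0,flip,0]); return np.stack([x,np.cross(z,x),z],1)
def go(s,p,R):
    """total shift (mm) in target tool axes, and turn (deg) in present tool axes"""
    R0=Ro.from_quat(s["orientation"]).as_matrix()
    print("turn",np.degrees(Ro.from_matrix(R0.T@R).as_rotvec()).round(2),"then shift",(R.T@(np.asarray(p)-s["ee_pos"])*1000).round(1))
E
python3 - <<'E'
from h import *
from plant import bot
S=load("pics/side0.npz");T=load("pics/top0.npz")
hs=(270+275/6,190+207/6); ht=(235+377/7,165+345/7)
p,e=tri(S,hs,T,ht); print("head top tri",p,e, plane(S,*hs,.198),plane(T,*ht,.198))
print("collar T",plane(T,235+382/7,165+383/7,.181),"seat",SEAT)
print("pivot T",plane(T,235+267/7,165+383/7,.173), rack(-6,46,33))
print("tab tip px S",proj(S,rack(-6,76,33)),"T",proj(T,rack(-6,76,33)), "obs", 270+200/6,190+172/6, 235+190/7,165+402/7)
P=cloud(T)
for n,(u,v) in dict(pink=(323,239),grey=(301,258),orange=(273,279)).items():
    q=P[v-5:v+6,u-5:u+6].reshape(-1,3); i=q[:,2]>q[:,2].max()-.01; print(n,q[i].mean(0),q[:,2].max())
s=bot.sense()
for f in(1,-1): go(s,rack(-60,74,60),tool(40,f))
E
```

```text
head top tri [0.59038368 0.15588004 0.19741135] 0.0003122140202900989 [0.59028974 0.15502534 0.198     ] [0.59007786 0.15587272 0.198     ]
collar T [0.57914434 0.15463762 0.181     ] seat [0.5896 0.1568 0.14  ]
pivot T [0.58133999 0.19971213 0.173     ] [0.57913982 0.20199496 0.173     ]
tab tip px S (np.float64(302.0144674519551), np.float64(217.40576086656944)) T (np.float64(261.3165612758681), np.float64(221.62060897065749)) obs 303.3333333333333 218.66666666666666 262.14285714285717 222.42857142857144
pink [0.19837231 0.0872555  1.77429387] 1.7742938706898244
grey [0.19837231 0.0872555  1.77429387] 1.7742938706898244
orange [0.43104667 0.20499418 0.11697958] 0.12261571755569542
turn [-39.16  10.12 -27.64] then shift [-374.6  180.9  158.8]
turn [ 13.47  52.13 143.15] then shift [ 374.6 -180.9  158.8]
```

>>> step_arm(plan=[{"offset": [-20,36,-6],"turn": [0,0,0]},{"offset": [-20,36,-6],"turn": [0,0,0]},{"offset": [-20,36,-6],"turn": [0,0,0]},{"offset": [-20,36,-6],"turn": [0,0,0]},{"offset": [-20,36,-6],"turn": [0,0,0]},{"offset": [-20,36,-6],"turn": [0,0,0]},{"offset": [-20,36,-6],"turn": [0,0,0]},{"offset": [-20,36,-6],"turn": [0,0,0]}], fingers=-1, newtons=30)

```text
t: 0.9
ee_pos: [0.4488, 0.312, 0.254]
orientation: [0.835, 0.55, -0.0, -0.0]
wrist_force: [0.5, 0.2, 0.6]
grip_width: -0.0
```

>>> step_arm(plan=[{"offset": [0,0,0],"turn": [-6.5,1.7,-4.6]},{"offset": [0,0,0],"turn": [-6.5,1.7,-4.6]},{"offset": [0,0,0],"turn": [-6.5,1.7,-4.6]},{"offset": [0,0,0],"turn": [-6.5,1.7,-4.6]},{"offset": [0,0,0],"turn": [-6.5,1.7,-4.6]},{"offset": [0,0,0],"turn": [-6.5,1.7,-4.6]},{"offset": [0,0,0],"turn": [0,0,0]},{"offset": [0,0,0],"turn": [0,0,0]}])

```text
t: 1.7
ee_pos: [0.4492, 0.3121, 0.2538]
orientation: [0.643, 0.691, 0.244, 0.222]
wrist_force: [0.4, 1.0, 1.1]
grip_width: 0.0003
```

```bash
sed -i 's/^SEAT=.*/SEAT=np.array([.590,.1558,.140])/' h.py; python3 - <<'E'
from h import *
from plant import bot
s=bot.sense()
go(s,rack(-65,74,40),tool()); go(s,rack(-45,74,24),tool())
print(tool().T@RK@np.eye(3)) # columns: rack x,y,z in tool axes
E
```

```text
turn [-1.43  0.53 -1.26] then shift [-95.3  -1.6  95. ]
turn [-1.43  0.53 -1.26] then shift [-95.3   3.4 120.1]
[[ 5.36470315e-18  1.00000000e+00  0.00000000e+00]
 [ 7.66044443e-01  3.13046787e-19  6.42787610e-01]
 [ 6.42787610e-01 -1.42749226e-18 -7.66044443e-01]]
```

>>> step_arm(plan=[{"offset": [0,0,0],"turn": [-1.4,0.5,-1.3]},{"offset": [-19,0,19],"turn": [0,0,0]},{"offset": [-19,0,19],"turn": [0,0,0]},{"offset": [-19,0,19],"turn": [0,0,0]},{"offset": [-19,0,19],"turn": [0,0,0]},{"offset": [-19,0,19],"turn": [0,0,0]},{"offset": [0,3,24],"turn": [0,0,0]},{"offset": [0,0,0],"turn": [0,0,0]}])

```text
t: 2.5
ee_pos: [0.5443, 0.2252, 0.1747]
orientation: [0.634, 0.696, 0.248, 0.227]
wrist_force: [0.9, 0.4, 0.5]
grip_width: 0.0001
```

```bash
python3 - <<'E'
from h import *
from plant import bot
s=bot.sense(); print(s["ee_pos"], "rack",RK.T@(s["ee_pos"]-SEAT)*1000); go(s,rack(-45,74,24),tool())
S=bot.get_image("side");T=bot.get_image("top")
a=cv2.resize(S["image"][170:270,260:390],None,fx=4,fy=4,interpolation=2)
b=cv2.resize(T["image"][170:270,225:320],None,fx=4,fy=4,interpolation=2)
cv2.imwrite("pics/c2.png",np.hstack([a,b])[:,:,::-1])
tip=s["ee_pos"]+.008*Ro.from_quat(s["orientation"]).as_matrix()[:,2]
print("tip px",proj(S,tip),proj(T,tip))
E
```

```text
[0.54434    0.22521876 0.17467552] rack [-38.66799809  73.5430867   34.67551891]
turn [-0.74  0.21 -0.19] then shift [  0.5 -11.7   4.1]
tip px (np.float64(292.07013757776883), np.float64(221.4311397259574)) (np.float64(263.6120094920216), np.float64(231.5936623781284))
```

View pics/c2.png

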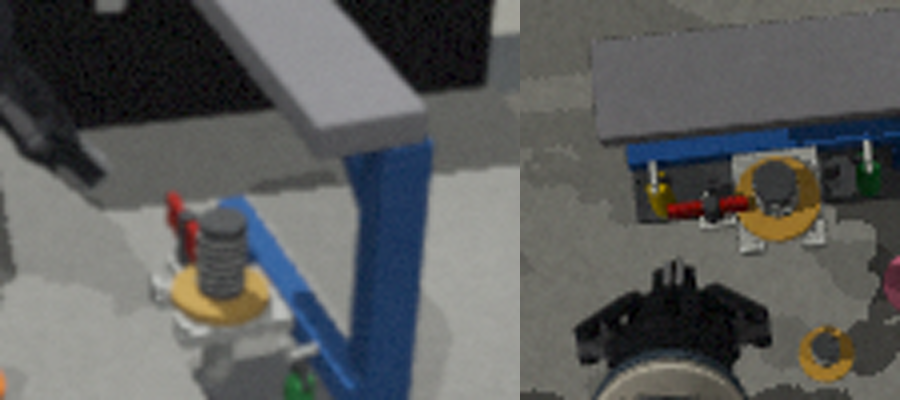

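```bash
python3 - <<'E'
from h import *
from plant import bot
S=load("pics/side0.npz");T=load("pics/top0.npz")
s=bot.sense(); print(s["t"],s["ee_pos"],s["dq"].round(3))
R=Ro.from_quat(s["orientation"]).as_matrix()
p,e=tri(S,(260+103/4,170+180/4),T,(225+(678-520)/4,170+262/4)); print(p,e,"tool frame mm",R.T@(p-s["ee_pos"])*1000)
for k in (-20,-10,0,8): print(k,proj(S,s["ee_pos"]+R[:,2]*k/1000),proj(T,s["ee_pos"]+R[:,2]*k/1000))
E
```

```text
2.6 [0.54182726 0.22580834 0.17508326] [ 0.021 -0.021  0.03  -0.022 -0.007  0.015]
[0.53283124 0.22120151 0.19214793] 0.0013028847332420175 tool frame mm [ -3.74517516   3.5159492  -19.15635718]
-20 (np.float64(284.2641065364918), np.float64(214.93391041916132)) (np.float64(263.23512907003953), np.float64(237.18726577553312))
-10 (np.float64(286.6977687376129), np.float64(217.2169744099452)) (np.float64(263.28309340195096), np.float64(235.48511683289846))
0 (np.float64(289.1112859257835), np.float64(219.48113998761335)) (np.float64(263.3305374368307), np.float64(233.80143209078707))
8 (np.float64(291.02776279975313), np.float64(221.27902275791516)) (np.float64(263.36812371540964), np.float64(232.46757749944803))
```

```bash
cat >> h.py <<'E'
def tipdist(d,d0,s,thr=25):
    """how far along tool z (mm) the changed region reaches in this image"""
    m=cv2.absdiff(d["image"],d0["image"]).max(2)>thr; R=Ro.from_quat(s["orientation"]).as_matrix()
    o=[]
    for k in range(-60,40,2):
        u,v=proj(d,s["ee_pos"]+R[:,2]*k/1000); o.append((k,int(m[int(round(v))-1:int(round(v))+2,int(round(u))-1:int(round(u))+2].sum())))
    return o
E
python3 - <<'E'
from h import *
from plant import bot
s=bot.sense(); print(s["t"],s["ee_pos"])
for n in("side","top"):
    d=bot.get_image(n); print(n,tipdist(d,load(f"pics/{n}0.npz"),s))
s=bot.sense(); print(s["t"],s["ee_pos"],s["dq"].round(3))
E
```

```text
2.6 [0.54182726 0.22580834 0.17508326]
side [(-60, 9), (-58, 9), (-56, 9), (-54, 9), (-52, 9), (-50, 9), (-48, 9), (-46, 9), (-44, 9), (-42, 9), (-40, 9), (-38, 9), (-36, 9), (-34, 9), (-32, 9), (-30, 9), (-28, 9), (-26, 8), (-24, 8), (-22, 5), (-20, 3), (-18, 1), (-16, 0), (-14, 0), (-12, 0), (-10, 0), (-8, 0), (-6, 0), (-4, 0), (-2, 0), (0, 0), (2, 0), (4, 0), (6, 0), (8, 0), (10, 0), (12, 0), (14, 0), (16, 0), (18, 0), (20, 0), (22, 0), (24, 0), (26, 0), (28, 0), (30, 0), (32, 0), (34, 0), (36, 0), (38, 0)]
top [(-60, 9), (-58, 9), (-56, 9), (-54, 9), (-52, 9), (-50, 9), (-48, 9), (-46, 9), (-44, 8), (-42, 8), (-40, 8), (-38, 7), (-36, 7), (-34, 7), (-32, 6), (-30, 6), (-28, 6), (-26, 6), (-24, 6), (-22, 6), (-20, 6), (-18, 6), (-16, 6), (-14, 5), (-12, 5), (-10, 3), (-8, 3), (-6, 3), (-4, 1), (-2, 1), (0, 1), (2, 0), (4, 0), (6, 0), (8, 0), (10, 0), (12, 0), (14, 0), (16, 0), (18, 0), (20, 0), (22, 0), (24, 0), (26, 0), (28, 0), (30, 0), (32, 0), (34, 0), (36, 0), (38, 0)]
2.7 [0.54051573 0.2263472  0.1752044 ] [ 0.008 -0.009  0.014 -0.016 -0.007  0.009]
```

```bash
python3 - <<'E'
from h import *
from plant import bot
s=bot.sense(); R=Ro.from_quat(s["orientation"]).as_matrix(); print(s["ee_pos"],s["dq"].round(3))
for n in("side","top"):
    d=bot.get_image(n); d0=load(f"pics/{n}0.npz"); P=cloud(d)
    m=(d0["range_z"]-d["range_z"]>.03)&(d["range_z"]>0)
    q=(P[m]-s["ee_pos"])@R*1000; q=q[(abs(q[:,0])<60)&(abs(q[:,1])<40)&(q[:,2]>-60)]
    for a in range(-60,40,8):
        w=q[(q[:,2]>=a)&(q[:,2]<a+8)]
        if len(w): print(n,a,len(w),w[:,:2].min(0).round(),w[:,:2].max(0).round(),np.median(w[:,:2],0).round(1))
    cv2.imwrite(f"pics/z{n}.png",cv2.resize(d["image"][(190 if n=="side" else 200):,250:][:60,:60],None,fx=6,fy=6)[:,:,::-1])
a=np.hstack([cv2.imread("pics/zside.png"),cv2.imread("pics/ztop.png")]); cv2.imwrite("pics/z3.png",a)
E
```

```text
[0.54051573 0.2263472  0.1752044 ] [ 0.008 -0.009  0.014 -0.016 -0.007  0.009]
side -60 23 [-17. -10.] [-4. 10.] [-13.6   1.5]
side -52 24 [-17. -10.] [-4. 11.] [-12.2   1.9]
side -44 30 [-19. -11.] [ 5. 11.] [-12.8   1.2]
side -36 15 [-16. -11.] [ 9. 11.] [-10.    2.7]
side -28 6 [-10.  -8.] [ 9. 10.] [-3.6  1.3]
top -60 11 [-14.  -7.] [ 7. 14.] [-1.7 10. ]
top -52 14 [-14.   2.] [12. 13.] [2.3 9.1]
top -44 14 [-12.   7.] [12. 12.] [-1.5  9.4]
top -36 11 [-13.  -1.] [10. 12.] [-3.8  9.1]
top -28 1 [4. 9.] [4. 9.] [4.3 8.9]
```

View pics/z3.png

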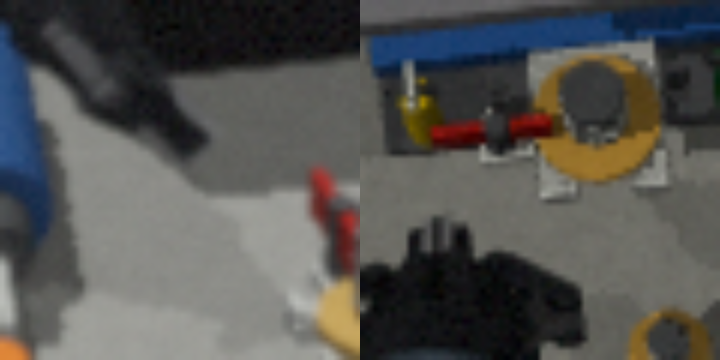

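The tips show at about (207,140) in the left half and (438,215) in the right half. That is some 25 mm behind where the reported TCP puts them, so I'll let the arm settle and measure again.

>>> step_arm(plan=[{"offset": [0,0,0],"turn": [0,0,0]},{"offset": [0,0,0],"turn": [0,0,0]},{"offset": [0,0,0],"turn": [0,0,0]},{"offset": [0,0,0],"turn": [0,0,0]},{"offset": [0,0,0],"turn": [0,0,0]},{"offset": [0,0,0],"turn": [0,0,0]},{"offset": [0,0,0],"turn": [0,0,0]},{"offset": [0,0,0],"turn": [0,0,0]}])

```text
t: 3.6
ee_pos: [0.54, 0.2265, 0.1746]
orientation: [0.632, 0.699, 0.248, 0.226]
wrist_force: [-0.1, 0.6, 0.8]
grip_width: -0.0
```

```bash
cat >> h.py <<'E'
def tips(bot):
    s=bot.sense(); R=Ro.from_quat(s["orientation"]).as_matrix(); print("t",s["t"],"rack",(RK.T@(s["ee_pos"]-SEAT)*1000).round(1),"F",s["wrist_force"].round(1),"w",s["grip_width"].round(4))
    for n in("side","top"):
        d=bot.get_image(n); d0=load(f"pics/{n}0.npz"); P=cloud(d)
        m=(d0["range_z"]-d["range_z"]>.012)&(d["range_z"]>0)
        q=(P[m]-s["ee_pos"])@R*1000; q=q[(abs(q[:,0])<60)&(abs(q[:,1])<40)&(q[:,2]>-60)]
        print(n,"z top5",np.sort(q[:,2])[-6:].round(),"x,y span near tip",q[q[:,2]>q[:,2].max()-12][:,:2].min(0).round(),q[q[:,2]>q[:,2].max()-12][:,:2].max(0).round())
    return s
E
python3 - <<'E'
from h import *
from plant import bot
tips(bot)
# start images: gripper tip lowest point, pointing down, TCP (0.247,0.574,0.205)
for n in("side","top"):
    P=cloud(load(f"pics/{n}0.npz")); q=P[(np.hypot(P[...,0]-.247,P[...,1]-.574)<.08)&(P[...,2]>.15)&(P[...,2]<.5)]; print(n,len(q),np.sort(q[:,2])[:5])
E
```

```text
Traceback (most recent call last):
  File "h.py", line 39, in tips
    s=bot.sense(); R=Ro.from_quat(s["orientation"]).as_matrix(); print("t",s["t"],"rack",(RK.T@(s["ee_pos"]-SEAT)*1000).round(1),"F",s["wrist_force"].round(1),"w",s["grip_width"].round(4))
                                                                                                                                                                   ^^^^^^^^^^^^^^^^^^^^^
AttributeError: 'float' object has no attribute 'round'
```

```bash
sed -i 's/s\["grip_width"\].round(4)/round(float(s["grip_width"]),4)/' h.py; python3 - <<'E'
from h import *
from plant import bot
tips(bot)
for n in("side","top"):
    P=cloud(load(f"pics/{n}0.npz")); q=P[(np.hypot(P[...,0]-.247,P[...,1]-.574)<.08)&(P[...,2]>.15)&(P[...,2]<.5)]; print(n,len(q),np.sort(q[:,2])[:5])
E
```

```text
t 3.6 rack [-42.8  75.2  34.6] F [-0.1  0.6  0.8] w -0.0
side z top5 [-25. -20. 180. 192. 211. 212.] x,y span near tip [-57.  -1.] [-31.   2.]
top z top5 [1217. 1219. 1219. 1220. 1222. 1226.] x,y span near tip [-57.  22.] [50. 38.]
side 2660 [0.1501218  0.15027203 0.15062739 0.15106483 0.15128632]
top 583 [0.15047485 0.15052844 0.15132293 0.15162519 0.1521988 ]
```

```bash
python3 - <<'E'
from h import *
from plant import bot
R=Ro.from_quat([.835,.55,-.001,0]).as_matrix(); p0=np.array([.247,.574,.205])
for n in("side","top"):
    P=cloud(load(f"pics/{n}0.npz")); q=(P.reshape(-1,3)-p0)@R*1000; q=q[(abs(q[:,0])<62)&(abs(q[:,1])<20)&(q[:,2]>-150)&(q[:,2]<60)]
    for a in range(-150,60,10):
        w=q[(q[:,2]>=a)&(q[:,2]<a+10)]
        if len(w): print(n,a,len(w),w[:,:2].min(0).round(),w[:,:2].max(0).round())
    R2=None
s=bot.sense();R=Ro.from_quat(s["orientation"]).as_matrix()
for n in("side","top"):
    d=bot.get_image(n); P=cloud(d); print(n)
    q=(P.reshape(-1,3)-s["ee_pos"])@R*1000; q=q[(abs(q[:,0])<20)&(abs(q[:,1])<15)&(q[:,2]>-40)&(q[:,2]<25)]; print(np.sort(q[:,2])[-8:].round(1), q[:,2].size)
E
```

```text
side -150 46 [-62.  -8.] [-8. 13.]
side -140 66 [-62. -10.] [49. 19.]
side -130 61 [-60. -19.] [57. 20.]
side -120 56 [-61.  -4.] [61. 20.]
side -110 65 [-62.  -2.] [62. 19.]
side -100 50 [-61. -13.] [61. 18.]
side -90 35 [-61.  -9.] [60. 15.]
side -80 45 [-61. -10.] [51. 13.]
side -70 65 [-62. -11.] [53. 13.]
side -60 55 [-59. -11.] [46. 13.]
side -50 46 [-59. -13.] [49. 13.]
side -40 11 [-52. -10.] [51.  8.]
top -150 44 [-60. -10.] [-35.  11.]
top -140 26 [-56.  -7.] [-32.  11.]
top -130 2 [-34. -16.] [-26. -15.]
top -120 9 [-38. -16.] [-28. -11.]
top -110 19 [-44. -17.] [-33.   4.]
top -100 2 [-33.   3.] [-32.   5.]
side
[-29.  -27.2 -27.1 -26.3 -25.9 -25.8 -25.7 -20.9] 41
top
[-32.7 -32.  -31.9 -31.5 -31.3 -30.9 -30.8 -22.9] 20
```

Both poses agree: the camera puts the shut tips about 20 mm behind the reported TCP and the open tips about 33 mm behind. The stated value is 8 mm ahead. The offset runs purely along tool z, so I'll trust the camera and use the first contact to check it.

>>> step_arm(plan=[{"offset": [0,-1,12],"turn": [-0.5,0,0]},{"offset": [-1,-1,12],"turn": [0,0,0]},{"offset": [0,-2,12],"turn": [0,0,0]},{"offset": [0,0,0],"turn": [0,0,0]},{"offset": [0,4,3],"turn": [0,0,0]},{"offset": [0,4,3],"turn": [0,0,0]},{"offset": [0,0,0],"turn": [0,0,0]},{"offset": [0,0,0],"turn": [0,0,0]}])

```text
t: 4.6
ee_pos: [0.5733, 0.2302, 0.1567]
orientation: [0.634, 0.7, 0.243, 0.221]
wrist_force: [0.7, -0.1, 0.6]
grip_width: -0.0002
```

```bash
python3 - <<'E'
from h import *
from plant import bot
s=bot.sense();R=Ro.from_quat(s["orientation"]).as_matrix(); print("rack TCP",(RK.T@(s["ee_pos"]-SEAT)*1000).round(1))
go(s,rack(-15,74,4),tool())
o=[]
for n,(u,v) in(("side",(270,180)),("top",(240,180))):
    d=bot.get_image(n); P=cloud(d)
    q=(P.reshape(-1,3)-s["ee_pos"])@R*1000; q=q[(abs(q[:,0])<20)&(abs(q[:,1])<15)&(q[:,2]>-50)&(q[:,2]<25)]; print(n,np.sort(q[:,2])[-6:].round(1))
    o.append(cv2.resize(d["image"][v:v+70,u:u+65],None,fx=6,fy=6,interpolation=2))
cv2.imwrite("pics/p4.png",np.hstack(o)[:,:,::-1])
E
```

```text
rack TCP [-9.4 75.7 16.7]
turn [-1.63  0.01  0.14] then shift [ -1.7 -12.5   6.1]
side [ 4.3  5.   5.9 12.3 22.9 23.8]
top [ 8.9 11.1 13.1 17.9 20.1 23.7]
```

View pics/p4.png

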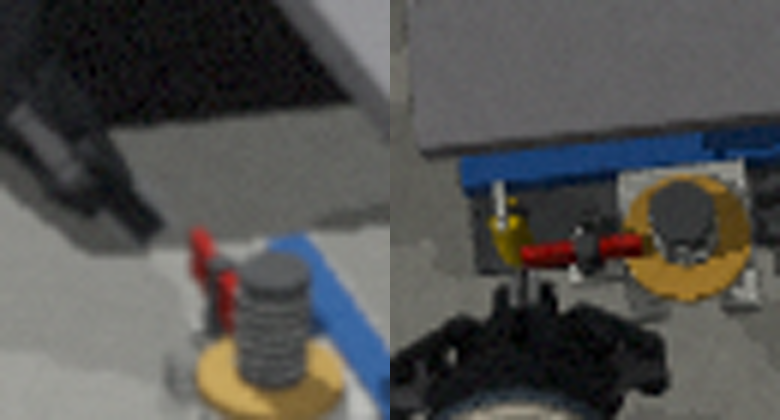

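```bash
python3 - <<'E'
from h import *
from plant import bot
s=bot.sense();R=Ro.from_quat(s["orientation"]).as_matrix(); print(s["t"],"rack TCP",(RK.T@(s["ee_pos"]-SEAT)*1000).round(1),s["q"].round(3))
S=load("pics/side0.npz");T=load("pics/top0.npz")
p,e=tri(S,(270+150/6,180+220/6),T,(240+133/6,180+280/6)); print("tip rack",RK.T@(p-SEAT)*1000,e,"tool",R.T@(p-s["ee_pos"])*1000)
go(s,rack(-15,74,4),tool())
E
```

```text
4.7 rack TCP [-9.5 75.7 16.7] [ 0.39   0.406  2.008 -1.16   0.196 -0.189]
tip rack [-23.69272554  75.80294689  39.57141964] 0.0031426484484313034 tool [  0.08799538   3.05377318 -26.69777593]
turn [-1.63  0.    0.15] then shift [ -1.7 -12.4   6.2]
```

The arm is close to its wrist limits (q4 -1.16, q5 0.2), which is why it fell short. I'll turn the tool towards the base azimuth and lean it less.

```bash
cat >> h.py <<'E'
def tooly(lean,yawdeg):
    a=np.radians(yawdeg);l=np.radians(lean); z=np.array([np.cos(a)*np.sin(l),np.sin(a)*np.sin(l),-np.cos(l)]); x=np.array([-np.sin(a),np.cos(a),0]); return np.stack([x,np.cross(z,x),z],1)
def tipgo(bot,tip,R,k=-22):
    s=bot.sense(); print(s["t"].__round__(2),"q",np.round(s["q"],2),"rack TCP",(RK.T@(s["ee_pos"]-SEAT)*1000).round(1),"tip",(RK.T@(s["ee_pos"]+Ro.from_quat(s["orientation"]).as_matrix()[:,2]*k/1000-SEAT)*1000).round(1),"F",np.round(s["wrist_force"],1))
    go(s,np.asarray(tip)-R[:,2]*k/1000,R)
    print("rack axes in tool",(R.T@RK).round(3).tolist())
E
python3 - <<'E'
from h import *
from plant import bot
tipgo(bot,rack(-36,75,20),tooly(36,20))
E
```

```text
4.7 q [ 0.39  0.41  2.01 -1.16  0.2  -0.19] rack TCP [-9.5 75.7 16.7] tip [-23.2  75.7  34. ] F [0.3 0.  0.3]
turn [  2.34   8.71 -11.32] then shift [  5.9 -19.    4.2]
rack axes in tool [[-0.249, 0.969, 0.0], [0.784, 0.201, 0.588], [0.569, 0.146, -0.809]]
```

>>> step_arm(plan=[{"offset": [0,-8,-13],"turn": [0,0,0]},{"offset": [0,-8,-13],"turn": [0,0,0]},{"offset": [0,0,0],"turn": [0.8,2.9,-3.8]},{"offset": [0,0,0],"turn": [0.8,2.9,-3.8]},{"offset": [0,0,0],"turn": [0.8,2.9,-3.8]},{"offset": [0,0,0],"turn": [0,0,0]},{"offset": [0,0,0],"turn": [0,0,0]},{"offset": [0,0,0],"turn": [0,0,0]}])

```text
t: 5.5
ee_pos: [0.5396, 0.2266, 0.1631]
orientation: [0.6, 0.737, 0.24, 0.197]
wrist_force: [0.0, 0.3, -0.6]
grip_width: -0.0001
```

```bash
python3 - <<'E'
from h import *
from plant import bot
tipgo(bot,rack(-36,75,20),tooly(36,20))
E
```

```text
5.5 q [ 0.35  0.35  2.06 -0.67  0.14 -0.79] rack TCP [-43.2  75.4  23.1] tip [-56.1  74.1  40.9] F [ 0.   0.3 -0.6]
turn [ 0.2   5.02 -6.59] then shift [-2.2  3.7 28.6]
rack axes in tool [[-0.249, 0.969, 0.0], [0.784, 0.201, 0.588], [0.569, 0.146, -0.809]]
```

>>> step_arm(plan=[{"offset": [0,0,0],"turn": [1.1,2.5,-3.3]},{"offset": [0,0,0],"turn": [1.1,2.5,-3.3]},{"offset": [0,0,0],"turn": [0,0,0]},{"offset": [-1,2,10],"turn": [0,0,0]},{"offset": [-1,1,10],"turn": [0,0,0]},{"offset": [0,1,8],"turn": [0,0,0]},{"offset": [0,0,0],"turn": [0,0,0]},{"offset": [0,0,0],"turn": [0,0,0]}])

```text
t: 6.3
ee_pos: [0.5583, 0.2277, 0.1421]
orientation: [0.584, 0.755, 0.233, 0.186]
wrist_force: [-0.4, -0.0, 0.1]
grip_width: 0.0001
```

```bash
python3 - <<'E'
from h import *
from plant import bot
tipgo(bot,rack(-36,75,20),tooly(34,20))
E
```

```text
6.3 q [ 0.31  0.4   2.02 -0.36  0.12 -1.17] rack TCP [-24.5  74.7   2.1] tip [-36.9  72.9  20.1] F [-0.4 -0.   0.1]
turn [ 0.69  3.53 -4.41] then shift [3.2 0.9 1. ]
rack axes in tool [[-0.249, 0.969, 0.0], [0.803, 0.206, 0.559], [0.542, 0.139, -0.829]]
```

>>> step_arm(plan=[{"offset": [-0.5,3.2,2.2],"turn": [0,0,0]},{"offset": [-0.5,3.2,2.2],"turn": [0,0,0]},{"offset": [-0.5,3.2,2.2],"turn": [0,0,0]},{"offset": [-0.5,3.2,2.2],"turn": [0,0,0]},{"offset": [-0.5,3.2,2.2],"turn": [0,0,0]},{"offset": [-0.5,3.2,2.2],"turn": [0,0,0]},{"offset": [-0.5,3.2,2.2],"turn": [0,0,0]},{"offset": [0,0,0],"turn": [0,0,0]}])

```text
t: 7.1
ee_pos: [0.5857, 0.2309, 0.1424]
orientation: [0.584, 0.755, 0.233, 0.186]
wrist_force: [-3.2, 0.2, 1.9]
grip_width: 0.0
```

```bash
cat >> h.py <<'E'
def red(bot):
    """keeper red pixels seen from the top, on mid plane +33 (upper edge): direction"""
    d=bot.get_image("top"); hsv=cv2.cvtColor(d["image"],cv2.COLOR_RGB2HSV)
    m=(((hsv[...,0]<8)|(hsv[...,0]>172))&(hsv[...,1]>130)); m[:190]=0;m[245:]=0;m[:,:250]=0;m[:,300:]=0
    v,u=np.nonzero(m)
    q=np.array([RK.T@(plane(d,a,b,.173)-SEAT)*1000 for a,b in zip(u,v)])[:,:2]
    if len(q): print("red n",len(q),"min",q.min(0).round(),"max",q.max(0).round(),"mean",q.mean(0).round(1),"main axis",np.linalg.svd(q-q.mean(0))[2][0].round(2))
E
python3 - <<'E'
from h import *
from plant import bot
tipgo(bot,rack(-6,75,20),tooly(34,15)); red(bot)
E
```

```text
7.1 q [ 0.3   0.43  1.96 -0.23  0.15 -1.3 ] rack TCP [ 3.  75.1  2.4] tip [-9.4 73.4 20.5] F [-3.2  0.2  1.9]
turn [ 0.71  0.72 -0.28] then shift [1.3 2.4 2.4]
rack axes in tool [[-0.163, 0.987, 0.0], [0.818, 0.135, 0.559], [0.552, 0.091, -0.829]]
red n 56 min [-43.  24.] max [  3. 108.] mean [-8.8 49.2] main axis [-0.18 -0.98]
```

Contact at about 3 N, as planned. I'll keep pressing.

>>> step_arm(plan=[{"offset": [-0.6,3.2,2.2],"turn": [0,0,0]},{"offset": [-0.6,3.2,2.2],"turn": [0,0,0]},{"offset": [-0.6,3.2,2.2],"turn": [0,0,0]},{"offset": [-0.6,3.2,2.2],"turn": [0,0,0]},{"offset": [-0.6,3.2,2.2],"turn": [0,0,0]},{"offset": [0,0,0],"turn": [0,0,0]},{"offset": [0,0,0],"turn": [0,0,0]},{"offset": [0,0,0],"turn": [0,0,0]}])

```text
t: 7.95
ee_pos: [0.6048, 0.2328, 0.1426]
orientation: [0.584, 0.755, 0.233, 0.186]
wrist_force: [-0.2, -0.1, -0.3]
grip_width: -0.0001
```

```bash
python3 - <<'E'
from h import *
from plant import bot
tipgo(bot,rack(-6,75,20),tooly(34,15)); red(bot)
d=bot.get_image("side"); cv2.imwrite("pics/o5.png",cv2.resize(d["image"][180:260,260:360],None,fx=6,fy=6,interpolation=2)[:,:,::-1])
E
```

```text
7.95 q [ 0.29  0.44  1.92 -0.17  0.17 -1.37] rack TCP [22.3 75.2  2.6] tip [ 9.9 73.4 20.6] F [-0.2 -0.1 -0.3]
turn [ 0.72  0.72 -0.28] then shift [  4.5 -13.4  -8.1]
rack axes in tool [[-0.163, 0.987, 0.0], [0.818, 0.135, 0.559], [0.552, 0.091, -0.829]]
red n 17 min [-23.  33.] max [ 21. 109.] mean [10.  52.5] main axis [ 0.54 -0.84]
```

View pics/o5.png

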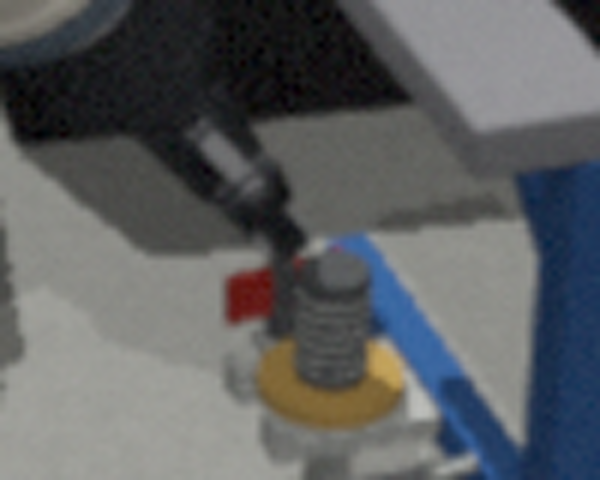

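The keeper is open: its tongue now lies flat to the front at about (250,290) in the crop, and the mandrel is still hanging. I'll back out and half-open the fingers.

>>> step_arm(plan=[{"offset": [4,-20,-14],"turn": [0,0,0]},{"offset": [4,-20,-14],"turn": [0,0,0]},{"offset": [4,-20,-14],"turn": [0,0,0]},{"offset": [0,17,-25],"turn": [0,0,0]},{"offset": [0,17,-25],"turn": [0,0,0]},{"offset": [-22,-3,-2],"turn": [0,0,0]},{"offset": [-22,-3,-2],"turn": [0,0,0]},{"offset": [-22,-3,-2],"turn": [0,0,0]}], fingers=-0.04)

```text
t: 8.85
ee_pos: [0.5374, 0.1605, 0.2049]
orientation: [0.585, 0.755, 0.231, 0.187]
wrist_force: [1.0, -0.5, -0.1]
grip_width: 0.0409
```

```bash
python3 - <<'E'
from h import *
from plant import bot
s=bot.sense(); R=Ro.from_quat(s["orientation"]).as_matrix(); print("yaw,lean",np.degrees([np.arctan2(R[1,2],R[0,2]),np.arccos(-R[2,2])]),s["grip_width"])
tipgo(bot,rack(-23,0,81.5),R,-26); red(bot)
s=bot.sense();R=Ro.from_quat(s["orientation"]).as_matrix()
for n in("side","top"):
    d=bot.get_image(n); P=cloud(d)
    q=(P.reshape(-1,3)-s["ee_pos"])@R*1000; q=q[(abs(q[:,0])<45)&(abs(q[:,1])<15)&(q[:,2]>-60)&(q[:,2]<25)]
    for a in range(-60,25,6):
        w=q[(q[:,2]>=a)&(q[:,2]<a+6)]
        if len(w): print(n,a,len(w),w.min(0).round(),w.max(0).round())
E
```

```text
yaw,lean [13.30203887 34.53422388] 0.0409347550850983
8.85 q [ 0.16  0.22  2.04  0.16  0.28 -1.81] rack TCP [-51.9   9.8  64.9] tip [-66.5   7.8  86.3] F [ 1.  -0.5 -0.1]
turn [0. 0. 0.] then shift [-14.2  31.7  27.8]
rack axes in tool [[-0.15, 0.989, -0.011], [0.813, 0.13, 0.567], [0.562, 0.076, -0.824]]
red n 41 min [-75.  -8.] max [21. 54.] mean [-7.2 46.2] main axis [-0.95 -0.32]
side -60 7 [-37.  -9. -58.] [-31.   5. -54.]
side -54 18 [-38. -10. -54.] [-27.  10. -49.]
side -48 20 [-37. -10. -48.] [-25.   9. -42.]
side -42 17 [-38. -12. -41.] [-25.   9. -36.]
side -36 13 [-35. -11. -36.] [-22.  10. -31.]
side -30 7 [-29.  -9. -29.] [-23.   8. -24.]
side -24 1 [-25.   4. -24.] [-25.   4. -24.]
top -60 8 [-27.   7. -59.] [ 25.  13. -54.]
top -54 6 [-26.   7. -52.] [ 34.  13. -49.]
top -48 13 [-33.   7. -47.] [ 31.  14. -43.]
top -42 8 [-31.   6. -42.] [ 27.  14. -37.]
top -36 6 [-32.   2. -35.] [ 33.  11. -33.]
top -30 1 [-25.   9. -26.] [-25.   9. -26.]
```

>>> step_arm(plan=[{"offset": [-6,10,12],"turn": [0,0,0]},{"offset": [-6,10,12],"turn": [0,0,0]},{"offset": [-5,11,13],"turn": [0,0,0]},{"offset": [0,0,0],"turn": [0,0,0]},{"offset": [0,0,0],"turn": [0,0,0]},{"offset": [0,0,10],"turn": [0,0,0]},{"offset": [0,0,5],"turn": [0,0,0]},{"offset": [0,0,0],"turn": [0,0,0]}])

```text
t: 9.8
ee_pos: [0.5948, 0.1579, 0.1783]
orientation: [0.585, 0.755, 0.23, 0.186]
wrist_force: [-0.7, -0.0, 0.5]
grip_width: 0.0409
```

```bash
python3 - <<'E'
from h import *
from plant import bot
s=bot.sense(); R=Ro.from_quat(s["orientation"]).as_matrix()
tipgo(bot,rack(10.7,1.4,32.3),R,-26)
o=[]
for n,(u,v) in(("side",(265,175)),("top",(240,180))):
    d=bot.get_image(n); o.append(cv2.resize(d["image"][v:v+70,u:u+65],None,fx=6,fy=6,interpolation=2))
cv2.imwrite("pics/g6.png",np.hstack(o)[:,:,::-1])
E
```

```text
9.8 q [ 0.13  0.34  1.96  0.24  0.25 -1.91] rack TCP [ 5.   1.6 38.3] tip [-9.6 -0.4 59.8] F [-0.7 -0.   0.5]
turn [0. 0. 0.] then shift [-1.   1.2 34.2]
rack axes in tool [[-0.15, 0.989, -0.011], [0.815, 0.13, 0.565], [0.56, 0.076, -0.825]]
```

View pics/g6.png

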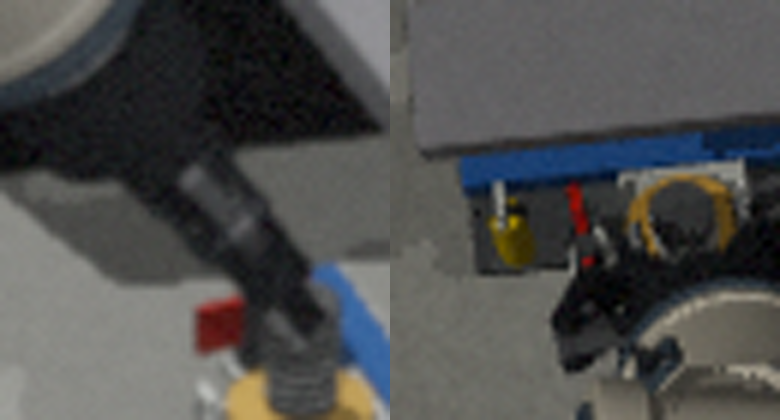

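The fingers straddle the head, which is centred at about (684,205) in the right half. The keeper is open, with its red bar at (578,215). I'll go in along the tool axis and grip.

>>> step_arm(plan=[{"offset": [0,0,8],"turn": [0,0,0]},{"offset": [-1,1,9],"turn": [0,0,0]},{"offset": [0,0,9],"turn": [0,0,0]},{"offset": [0,0,8],"turn": [0,0,0]},{"offset": [0,0,0],"turn": [0,0,0]},{"offset": [0,0,0],"turn": [0,0,0]},{"offset": [0,0,0],"turn": [0,0,0]},{"offset": [0,0,0],"turn": [0,0,0]}])

```text
t: 10.7
ee_pos: [0.6147, 0.1614, 0.1521]
orientation: [0.585, 0.755, 0.231, 0.186]
wrist_force: [0.6, -0.3, 0.0]
grip_width: 0.0408
```

>>> step_arm(plan=[{"offset": [0,0,0],"turn": [0,0,0]},{"offset": [0,0,0],"turn": [0,0,0]},{"offset": [0,0,0],"turn": [0,0,0]},{"offset": [0,0,0],"turn": [0,0,0]},{"offset": [0,0,0],"turn": [0,0,0]},{"offset": [0,0,0],"turn": [0,0,0]},{"offset": [0,0,0],"turn": [0,0,0]},{"offset": [0,0,0],"turn": [0,0,0]}], fingers=-1, newtons=50)

```text
t: 11.5
ee_pos: [0.6147, 0.1615, 0.1524]
orientation: [0.585, 0.755, 0.231, 0.186]
wrist_force: [-5.2, 0.9, 6.7]
grip_width: 0.0286
```

```bash
python3 - <<'E'
from h import *
from plant import bot
s=bot.sense(); R=Ro.from_quat(s["orientation"]).as_matrix()
tipgo(bot,rack(10.7,1.4,32.3),R,-24); print(s["grip_width"])
E
```

```text
11.5 q [ 0.13  0.41  1.94  0.3   0.2  -1.97] rack TCP [25.1  3.3 12.4] tip [11.7  1.5 32.1] F [-5.2  0.9  6.7]
turn [0. 0. 0.] then shift [ 0.1 -0.7 -0.7]
rack axes in tool [[-0.15, 0.989, -0.011], [0.814, 0.13, 0.567], [0.562, 0.076, -0.824]]
0.02858694158870752
```

>>> step_arm(plan=[{"offset": [0,1.7,-2.5],"turn": [0,0,0]},{"offset": [0,2.8,-4.1],"turn": [0,0,0]},{"offset": [0,2.8,-4.1],"turn": [0,0,0]},{"offset": [0,2.8,-4.1],"turn": [0,0,0]},{"offset": [0,2.8,-4.1],"turn": [0,0,0]},{"offset": [0,2.8,-4.1],"turn": [0,0,0]},{"offset": [0,0,0],"turn": [0,0,0]},{"offset": [0,0,0],"turn": [0,0,0]}])

```text
t: 12.3
ee_pos: [0.6146, 0.1617, 0.1797]
orientation: [0.585, 0.755, 0.231, 0.186]
wrist_force: [0.1, 0.3, -6.2]
grip_width: 0.0286
```

```bash
python3 - <<'E'
from h import *
from plant import bot
s=bot.sense(); R=Ro.from_quat(s["orientation"]).as_matrix()
tipgo(bot,rack(10.7,1.4,32.3),R,-24); print(s["grip_width"]); red(bot)
d=bot.get_image("side");P=cloud(d); hsv=cv2.cvtColor(d["image"],cv2.COLOR_RGB2HSV)
m=(hsv[...,0]>14)&(hsv[...,0]<28)&(hsv[...,1]>110); m[:200]=0;m[265:]=0;m[:,290:350]&=True;m[:,:290]=0;m[:,350:]=0
q=(P[m]-SEAT)@RK*1000;q=q[np.linalg.norm(q[:,:2],axis=1)<60]
n=np.linalg.svd(q-np.median(q,0))[2][2]; print("brass",len(q),np.median(q,0),"normal",n*np.sign(n[2]))
cv2.imwrite("pics/l7.png",cv2.resize(d["image"][180:280,265:365],None,fx=6,fy=6,interpolation=2)[:,:,::-1])
E
```

```text
12.3 q [ 0.13  0.36  1.91  0.21  0.28 -1.88] rack TCP [25.   3.5 39.7] tip [11.6  1.6 59.5] F [ 0.1  0.3 -6.2]
turn [0. 0. 0.] then shift [  0.2 -16.1  21.9]
rack axes in tool [[-0.15, 0.989, -0.011], [0.814, 0.13, 0.566], [0.561, 0.076, -0.824]]
0.02864745475240015
red n 16 min [ 4. 46.] max [21. 54.] mean [12.9 49.9] main axis [-0.99 -0.11]
brass 194 [ -9.26956485 -13.65919036  33.70899864] normal [0.00829708 0.04682772 0.99886852]
```

View pics/l7.png

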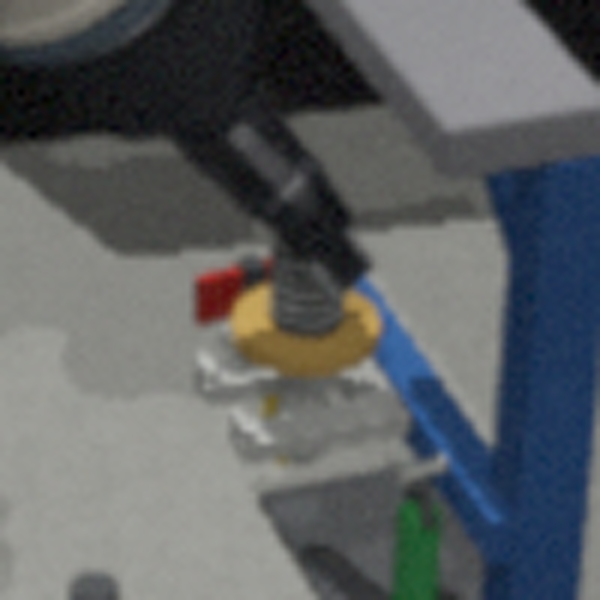

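The mandrel is lifted 27 mm and hangs upright; its collar is at (307,330) in the crop, clear of the open keeper. Next I'll raise it a little more and draw it out.

>>> step_arm(plan=[{"offset": [0,4.5,-6.5],"turn": [0,0,0]},{"offset": [0,4.5,-6.5],"turn": [0,0,0]},{"offset": [2,-9,-6],"turn": [0,0,0]},{"offset": [2,-13,-9],"turn": [0,0,0]},{"offset": [2,-13,-9],"turn": [0,0,0]},{"offset": [2,-13,-9],"turn": [0,0,0]},{"offset": [2,-13,-9],"turn": [0,0,0]},{"offset": [2,-9,-6],"turn": [0,0,0]}])

```text
t: 13.2
ee_pos: [0.5275, 0.1525, 0.1952]
orientation: [0.585, 0.755, 0.23, 0.186]
wrist_force: [0.1, 0.7, -4.9]
grip_width: 0.0288
```

>>> step_arm(plan=[{"offset": [0,6,-9],"turn": [0,0,0]},{"offset": [0,9,-13],"turn": [0,0,0]},{"offset": [0,9,-13],"turn": [0,0,0]},{"offset": [0,6,-9],"turn": [0,0,0]},{"offset": [0,0,0],"turn": [0,0,0]},{"offset": [0,0,0],"turn": [0,0,0]},{"offset": [0,0,0],"turn": [0,0,0]},{"offset": [0,0,0],"turn": [0,0,0]}])

```text
t: 14.0
ee_pos: [0.5287, 0.1531, 0.2477]
orientation: [0.585, 0.755, 0.23, 0.186]
wrist_force: [-0.1, -0.2, -4.6]
grip_width: 0.0288
```

```bash
cat >> h.py <<'E'
def mgo(bot,goal):
    """shift in present tool axes that brings the gripped head's axis foot (grip origin) to goal (world)"""
    s=bot.sense();R=Ro.from_quat(s["orientation"]).as_matrix()
    # at grip: TCP rack (25.1,3.3,12.4) when collar underside was at rack (0,0,0)
    off=R.T@(RK@np.array([25.1,3.3,12.4])/1000); c=s["ee_pos"]-R@off
    print(round(s["t"],2),"collar",c.round(4),"q",np.round(s["q"],2),"F",np.round(s["wrist_force"],1),"w",round(float(s["grip_width"]),4))
    print("shift",(R.T@(np.asarray(goal)-c)*1000).round(1),"world axes in tool cols",R.T.round(3).tolist())
E
python3 - <<'E'
from h import *
from plant import bot
mgo(bot,[.605,-.149,.17])
E
```

```text
14.0 collar [0.504  0.1474 0.2353] q [ 0.14  0.13  2.    0.13  0.42 -1.79] F [-0.1 -0.2 -4.6] w 0.0288
shift [-311.4  -18.1   70.9] world axes in tool cols [[-0.246, 0.969, -0.011], [0.798, 0.209, 0.565], [0.55, 0.13, -0.825]]
```

>>> step_arm(plan=[{"offset": [-12,0,0],"turn": [0,-1,1.5]},{"offset": [-24,0,0],"turn": [0,-2.1,3.1]},{"offset": [-24,0,0],"turn": [0,-2.1,3.1]},{"offset": [-24,0,0],"turn": [0,-2.1,3.1]},{"offset": [-24,0,0],"turn": [0,-2.1,3.1]},{"offset": [-24,0,0],"turn": [0,-2.1,3.1]},{"offset": [-24,0,0],"turn": [0,-2.1,3.1]},{"offset": [-12,0,0],"turn": [0,-2.1,3.1]}])

```text
t: 14.8
ee_pos: [0.5371, -0.0147, 0.2495]
orientation: [0.752, 0.588, 0.181, 0.237]
wrist_force: [0.3, -0.5, -5.8]
grip_width: 0.0285
```

```bash
python3 - <<'E'
from h import *
from plant import bot
mgo(bot,[.605,-.149,.20])
E
```

```text
14.8 collar [ 0.5125 -0.0205  0.2371] q [-0.07  0.12  2.01 -0.26  0.43 -1.19] F [ 0.3 -0.5 -5.8] w 0.0285
shift [-102.    77.9   99.9] world axes in tool cols [[0.242, 0.97, -0.007], [0.799, -0.196, 0.569], [0.551, -0.143, -0.822]]
```

```bash
sed -i 's|off=R.T@(RK|off=Ro.from_quat([.585,.755,.231,.186]).as_matrix().T@(RK|' h.py; python3 - <<'E'
from h import *
from plant import bot
mgo(bot,[.605,-.149,.20])
E
```

```text
14.8 collar [ 0.5127 -0.008   0.237 ] q [-0.07  0.12  2.01 -0.26  0.43 -1.19] F [ 0.3 -0.5 -5.8] w 0.0285
shift [-114.1   80.2  101.4] world axes in tool cols [[0.242, 0.97, -0.007], [0.799, -0.196, 0.569], [0.551, -0.143, -0.822]]
```

>>> step_arm(plan=[{"offset": [-10,7,9],"turn": [0,0,0]},{"offset": [-18,13,16],"turn": [0,0,0]},{"offset": [-18,13,16],"turn": [0,0,0]},{"offset": [-18,13,16],"turn": [0,0,0]},{"offset": [-18,13,16],"turn": [0,0,0]},{"offset": [-18,12,16],"turn": [0,0,0]},{"offset": [-14,9,12],"turn": [0,0,0]},{"offset": [0,0,0],"turn": [0,0,0]}])

```text
t: 15.6
ee_pos: [0.631, -0.1556, 0.2123]
orientation: [0.751, 0.589, 0.181, 0.237]
wrist_force: [-0.7, 0.9, -4.6]
grip_width: 0.0286
```

>>> step_arm(plan=[{"offset": [0,0,0],"turn": [0,0,0]},{"offset": [0,0,0],"turn": [0,0,0]},{"offset": [0,0,0],"turn": [0,0,0]},{"offset": [0,0,0],"turn": [0,0,0]},{"offset": [0,0,0],"turn": [0,0,0]},{"offset": [0,0,0],"turn": [0,0,0]},{"offset": [0,0,0],"turn": [0,0,0]},{"offset": [0,0,0],"turn": [0,0,0]}])

```text
t: 16.4
ee_pos: [0.63, -0.1535, 0.2135]
orientation: [0.75, 0.59, 0.182, 0.237]
wrist_force: [-0.4, -0.4, -4.6]
grip_width: 0.0284
```

```bash
python3 - <<'E'
from h import *
from plant import bot
mgo(bot,[.605,-.149,.14])
o=[]
for n,(u,v) in(("side",(320,280)),("top",(360,170))):
    d=bot.get_image(n); np.savez(f"pics/{n}1.npz",**d); o.append(cv2.resize(d["image"][v:v+115,u:u+75],None,fx=5,fy=5,interpolation=2))
cv2.imwrite("pics/b8.png",np.hstack(o)[:,:,::-1])
E
```

```text
16.4 collar [ 0.6056 -0.147   0.201 ] q [-0.37  0.32  1.85  0.18  0.38 -1.85] F [-0.4 -0.4 -4.6] w 0.0284
shift [ -1.7 -34.8  50.1] world axes in tool cols [[0.239, 0.971, -0.007], [0.799, -0.192, 0.57], [0.552, -0.141, -0.822]]
```

View pics/b8.png

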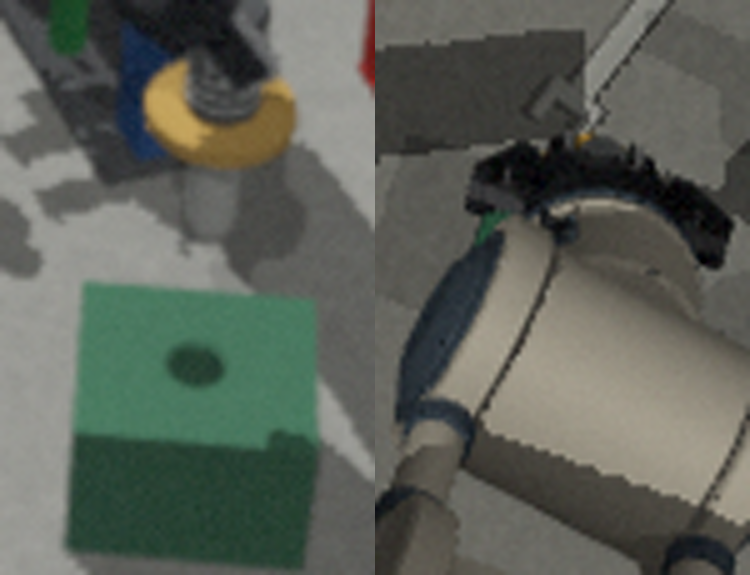

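The top view is blocked by the arm, so I'll use the side view. There the hole is at about (359.2,352.8) and the collar spans u 349–379.4. The depth readings will give the collar centre relative to the hole.

```bash
cat >> h.py <<'E'
def rel(d):
    P=cloud(d); hsv=cv2.cvtColor(d["image"],cv2.COLOR_RGB2HSV)
    b=((hsv[...,0]>12)&(hsv[...,0]<30)&(hsv[...,1]>100)&(abs(P[...,0]-.605)<.06)&(abs(P[...,1]+.15)<.06)&(P[...,2]>.06)).astype(np.uint8)
    n,l,st,_=cv2.connectedComponentsWithStats(b); k=1+np.argmax(st[1:,4]); b=l==k; q=P[b]; zt=np.percentile(q[:,2],80)
    v,u=np.nonzero(b)
    # rim outline of upper face: cast silhouette pixels onto plane zt
    w=np.array([plane(d,a,c,zt)[:2] for a,c in zip(u,v)])
    w=w[(abs(q[:,2]-zt)<.003)]
    c,r=cv2.minEnclosingCircle((w*1000).astype(np.float32)); print("collar top z",zt.round(4),"centre",np.round(c,1),"r",round(r,1),len(w))
    # leftmost/rightmost columns of brass
    print("brass u",u.min(),u.max(),"v",v.min(),v.max())
    return np.array([*c,zt*1000])
def hole(d,z=.07):
    P=cloud(d); g=cv2.cvtColor(d["image"],cv2.COLOR_RGB2GRAY).astype(float)
    u0,v0=map(int,np.round(proj(d,[.605,-.150,z]))); a=g[v0-9:v0+10,u0-11:u0+12]; m=(a<.5*(np.median(a)+a.min())).astype(np.uint8)
    n,l,st,ce=cv2.connectedComponentsWithStats(m); k=1+np.argmax(st[1:,4]); u,v=ce[k]+[u0-11,v0-9]; print("hole px",u,v,st[k],"at",plane(d,u,v,z)*1000)
E
python3 - <<'E'
from h import *
from plant import bot
d=load("pics/side1.npz"); rel(d); hole(d); hole(load("pics/top0.npz"))
d=load("pics/side1.npz")
# shank: grey pixels between collar and block: column centres by row
g=cv2.cvtColor(d["image"],cv2.COLOR_RGB2GRAY); P=cloud(d)
m=(abs(P[...,0]-.605)<.03)&(abs(P[...,1]+.15)<.04)&(P[...,2]>.10)&(P[...,2]<.19)
for v in range(312,332,2):
    u=np.nonzero(m[v])[0]
    if len(u): print(v,u.min(),u.max(),P[v][m[v]].mean(0).round(4))
print("proj axis bottom", proj(d,[.6056,-.147,.143]),"collar",proj(d,[.6056,-.147,.201]))
E
```

```text
collar top z 0.2089 centre [ 602.4 -151.3] r 31.1 274
brass u 349 378 v 292 313
hole px 358.6056338028169 352.61971830985914 [ 5  6 12  8 71] at [ 604.73738662 -150.82138552   70.        ]
hole px 395.3611111111111 219.22222222222223 [ 7  6  8  8 36] at [ 605.19228647 -147.33680276   70.        ]
314 358 367 [ 0.6031 -0.1546  0.1793]
316 358 367 [ 0.6032 -0.1553  0.1747]
318 357 366 [ 0.602  -0.1541  0.1687]
320 357 366 [ 0.6025 -0.154   0.1632]
322 357 366 [ 0.6021 -0.1561  0.1598]
324 358 366 [ 0.6037 -0.1558  0.154 ]
326 358 364 [ 0.6022 -0.1552  0.1484]
328 361 362 [ 0.6041 -0.1543  0.1419]
proj axis bottom (np.float64(361.07364680491366), np.float64(325.06398064891766)) collar (np.float64(363.31457282224574), np.float64(302.94623872873836))
```

>>> step_arm(plan=[{"offset": [-0.2,-3,4],"turn": [0,0,0]},{"offset": [-0.2,-6,8.7],"turn": [0,0,0]},{"offset": [-0.2,-6,8.7],"turn": [0,0,0]},{"offset": [-0.2,-6,8.7],"turn": [0,0,0]},{"offset": [-0.1,-6,8.7],"turn": [0,0,0]},{"offset": [0,-6,8.7],"turn": [0,0,0]},{"offset": [0,-4,5.8],"turn": [0,0,0]},{"offset": [0,0,0],"turn": [0,0,0]}])

```text
t: 17.3
ee_pos: [0.6288, -0.1546, 0.1465]
orientation: [0.751, 0.59, 0.181, 0.236]
wrist_force: [0.2, -0.4, -4.5]
grip_width: 0.0288
```

```bash
python3 - <<'E'
from h import *
from plant import bot
mgo(bot,[.6053,-.1483,.07])
d=bot.get_image("side"); rel(d)
cv2.imwrite("pics/b9.png",cv2.resize(d["image"][300:390,320:400],None,fx=7,fy=6,interpolation=2)[:,:,::-1])
P=cloud(d); 
for v in range(324,360,2):
    m=(abs(P[v,:,0]-.603)<.02)&(abs(P[v,:,1]+.155)<.012)&(P[v,:,2]>.076)&(P[v,:,2]<.128); u=np.nonzero(m)[0]
    if len(u): print(v,u.min(),u.max(),P[v][m].mean(0).round(4))
E
```

```text
17.3 collar [ 0.6044 -0.148   0.1341] q [-0.37  0.43  1.92  0.35  0.2  -2.03] F [ 0.2 -0.4 -4.5] w 0.0288
shift [  0.4 -35.6  53.3] world axes in tool cols [[0.239, 0.971, -0.007], [0.801, -0.193, 0.567], [0.55, -0.141, -0.824]]
collar top z 0.1424 centre [ 602.5 -153.9] r 30.4 243
brass u 347 375 v 318 339
340 355 364 [ 0.6018 -0.1558  0.111 ]
342 355 363 [ 0.6009 -0.1564  0.1061]
344 355 363 [ 0.6014 -0.1563  0.1003]
346 354 363 [ 0.6013 -0.155   0.0936]
348 354 363 [ 0.601  -0.1567  0.0896]
350 355 362 [ 0.6017 -0.156   0.0831]
352 357 360 [ 0.6021 -0.1562  0.0776]
```

View pics/b9.png

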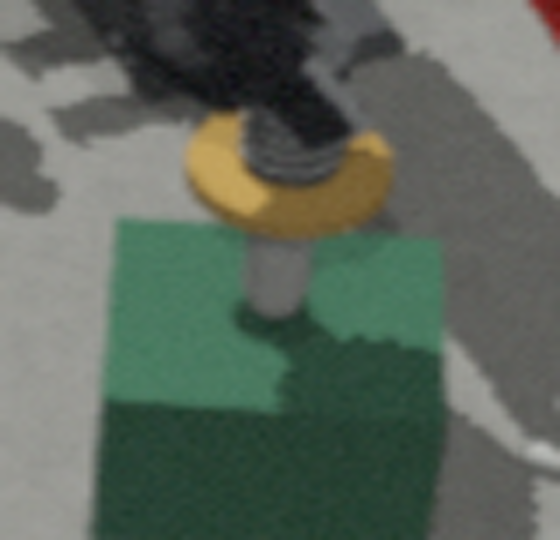

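The shank tip is over the hole: the tip at about (359.4,352) and the hole at (358.9,352). That used up the pictures, so from here I work from numbers only. I'll lower it slowly.

>>> step_arm(plan=[{"offset": [0.3,0.7,0.4],"turn": [0,0,0]},{"offset": [0,-2.9,4.2],"turn": [0,0,0]},{"offset": [0,-2.9,4.2],"turn": [0,0,0]},{"offset": [0,-2.9,4.2],"turn": [0,0,0]},{"offset": [0,-2.9,4.2],"turn": [0,0,0]},{"offset": [0,-2.9,4.2],"turn": [0,0,0]},{"offset": [0,-2.9,4.2],"turn": [0,0,0]},{"offset": [0,0,0],"turn": [0,0,0]}])

```text
t: 18.15
ee_pos: [0.6303, -0.1549, 0.1174]
orientation: [0.751, 0.59, 0.181, 0.237]
wrist_force: [0.1, -1.1, -5.6]
grip_width: 0.0288
```

```bash
python3 - <<'E'
from h import *
from plant import bot
mgo(bot,[.6053,-.1483,.07]); d=bot.get_image("side"); rel(d)
E
```

```text
18.15 collar [ 0.6059 -0.1484  0.1049] q [-0.37  0.49  1.95  0.59  0.12 -2.27] F [ 0.1 -1.1 -5.6] w 0.0288
shift [  0.2 -20.3  28.4] world axes in tool cols [[0.239, 0.971, -0.007], [0.799, -0.193, 0.569], [0.551, -0.141, -0.822]]
collar top z 0.113 centre [ 604.2 -153.9] r 30.4 236
brass u 346 374 v 329 349
```

The shank is 23 mm into the hole with no contact force, but q5 is at its limit of 0.12. I'll turn the tool about the mandrel's own upright axis, which doesn't tilt it, to regain wrist room.

>>> step_arm(plan=[{"offset": [0.9,0,0],"turn": [0,1.1,-1.6]},{"offset": [0.9,0,0],"turn": [0,1.1,-1.6]},{"offset": [0.9,0,0],"turn": [0,1.1,-1.6]},{"offset": [0.9,0,0],"turn": [0,1.1,-1.6]},{"offset": [0.9,0,0],"turn": [0,1.1,-1.6]},{"offset": [0,0,0],"turn": [0,0,0]},{"offset": [0,0,0],"turn": [0,0,0]},{"offset": [0,0,0],"turn": [0,0,0]}])

```text
t: 19.0
ee_pos: [0.6313, -0.1505, 0.1181]
orientation: [0.698, 0.651, 0.2, 0.221]
wrist_force: [-0.0, -0.3, -4.9]
grip_width: 0.0284
```

```bash
python3 - <<'E'
from h import *
from plant import bot
mgo(bot,[.6053,-.1483,.07]); d=bot.get_image("side"); rel(d)
E
```

```text
19.0 collar [ 0.6061 -0.1481  0.1056] q [-0.44  0.49  1.94  0.98  0.24 -2.84] F [-0.  -0.3 -4.9] w 0.0284
shift [  0.  -20.9  28.8] world axes in tool cols [[0.072, 0.997, -0.008], [0.821, -0.055, 0.569], [0.567, -0.047, -0.823]]
collar top z 0.1137 centre [ 604.1 -152.6] r 29.8 241
brass u 347 374 v 329 349
```

>>> step_arm(plan=[{"offset": [-0.9,0,0],"turn": [0,-1.1,1.6]},{"offset": [-0.9,0,0],"turn": [0,-1.1,1.6]},{"offset": [0,-2.1,2.5],"turn": [0.5,0,0]},{"offset": [0,-2.1,2.5],"turn": [0.5,0,0]},{"offset": [0,-2.1,2.5],"turn": [0.5,0,0]},{"offset": [0,-2.1,2.5],"turn": [0.5,0,0]},{"offset": [0,-2.1,2.5],"turn": [0.5,0,0]},{"offset": [0,0,0],"turn": [0,0,0]}])

```text
t: 19.85
ee_pos: [0.6298, -0.1522, 0.1019]
orientation: [0.724, 0.631, 0.179, 0.212]
wrist_force: [2.0, -2.0, -5.9]
grip_width: 0.0284
```

```bash
cat >> h.py <<'E'
def grip(bot,goal):
    """grip point (45 mm behind TCP) vs goal; grip was 48 mm above collar underside at the grasp"""
    s=bot.sense();R=Ro.from_quat(s["orientation"]).as_matrix(); Rg=Ro.from_quat([.585,.755,.231,.186]).as_matrix()
    g0=Rg.T@(RK@np.array([-25.1,-3.3,48-12.4])/1000); g=s["ee_pos"]+R@g0-[0,0,.048]
    print(round(s["t"],2),"g0",(g0*1000).round(1),"collar est",g.round(4),"q",np.round(s["q"],2),"F",np.round(s["wrist_force"],1),"lean",np.degrees(np.arccos(-R[2,2])).round(1),"w",round(float(s["grip_width"]),4))
    print("shift",(R.T@(np.asarray(goal)-g)*1000).round(1),"world axes in tool cols",R.T.round(3).tolist())
E
python3 - <<'E'
from h import *
from plant import bot
grip(bot,[.6053,-.1483,.07]); d=bot.get_image("side"); rel(d)
E
```

```text
19.85 g0 [  0.1  -0.7 -43.7] collar est [ 0.6062 -0.1485  0.0904] q [-0.4   0.51  1.92  0.71  0.21 -2.5 ] F [ 2.  -2.  -5.9] lean 32.2 w 0.0284
shift [  0.2 -11.7  16.8] world axes in tool cols [[0.139, 0.99, -0.008], [0.838, -0.114, 0.533], [0.527, -0.08, -0.846]]
collar top z 0.0988 centre [ 602.5 -153.2] r 29.8 214
brass u 346 373 v 334 355
```

>>> step_arm(plan=[{"offset": [0,-2.1,2.5],"turn": [0.5,0,0]},{"offset": [0,-2.1,2.5],"turn": [0.5,0,0]},{"offset": [0,-2.1,2.5],"turn": [0.5,0,0]},{"offset": [0,-2.1,2.5],"turn": [0.5,0,0]},{"offset": [0,-2.1,2.5],"turn": [0.5,0,0]},{"offset": [0,0,0],"turn": [0,0,0]},{"offset": [0,0,0],"turn": [0,0,0]},{"offset": [0,0,0],"turn": [0,0,0]}])

```text
t: 20.7
ee_pos: [0.6274, -0.1522, 0.0863]
orientation: [0.729, 0.635, 0.166, 0.196]
wrist_force: [4.0, -0.7, -1.8]
grip_width: 0.0285
```

```bash
python3 - <<'E'
from h import *
from plant import bot
grip(bot,[.6053,-.1483,.07]); d=bot.get_image("side"); rel(d)
E
```

```text
20.7 g0 [  0.1  -0.7 -43.7] collar est [ 0.6054 -0.1487  0.0758] q [-0.4   0.54  1.9   0.56  0.23 -2.35] F [ 4.  -0.7 -1.8] lean 29.8 w 0.0285
shift [ 0.4 -3.1  5. ] world axes in tool cols [[0.139, 0.99, -0.008], [0.86, -0.117, 0.497], [0.491, -0.076, -0.868]]
collar top z 0.0844 centre [ 601.9 -153.9] r 30.1 221
brass u 345 372 v 339 360
```

>>> step_arm(plan=[{"offset": [0,-0.7,1.3],"turn": [0,0,0]},{"offset": [0,-0.7,1.3],"turn": [0,0,0]},{"offset": [0,-0.7,1.3],"turn": [0,0,0]},{"offset": [0,-0.6,1],"turn": [0,0,0]},{"offset": [0,0,0],"turn": [0,0,0]},{"offset": [0,0,0],"turn": [0,0,0]},{"offset": [0,0,0],"turn": [0,0,0]},{"offset": [0,0,0],"turn": [0,0,0]}])

```text
t: 21.55
ee_pos: [0.6274, -0.1522, 0.0808]
orientation: [0.729, 0.635, 0.166, 0.196]
wrist_force: [1.8, 0.2, 6.6]
grip_width: 0.0288
```

```bash
python3 - <<'E'
from h import *
from plant import bot
grip(bot,[.6053,-.1483,.07]); d=bot.get_image("side"); rel(d)
E
```

```text
21.55 g0 [  0.1  -0.7 -43.7] collar est [ 0.6054 -0.1487  0.0704] q [-0.4   0.55  1.91  0.6   0.22 -2.39] F [1.8 0.2 6.6] lean 29.8 w 0.0288
shift [ 0.4 -0.3  0.2] world axes in tool cols [[0.139, 0.99, -0.008], [0.86, -0.117, 0.497], [0.491, -0.076, -0.868]]
collar top z 0.079 centre [ 602.4 -152.8] r 29.8 215
brass u 345 372 v 341 362
```

The collar is seated: the wrist's vertical force went from -4.5 to +6.6 N and the collar top is at 79 mm. Releasing now.

>>> step_arm(plan=[{"offset": [0,0,0],"turn": [0,0,0]},{"offset": [0,0,0],"turn": [0,0,0]},{"offset": [0,0,0],"turn": [0,0,0]},{"offset": [0,0,0],"turn": [0,0,0]},{"offset": [0,0,0],"turn": [0,0,0]},{"offset": [0,0,0],"turn": [0,0,0]},{"offset": [0,0,0],"turn": [0,0,0]},{"offset": [0,0,0],"turn": [0,0,0]}], fingers=0.1)

```text
t: 22.4
ee_pos: [0.6268, -0.152, 0.08]
orientation: [0.729, 0.635, 0.165, 0.196]
wrist_force: [0.4, 0.1, -0.1]
grip_width: 0.0472
```

```bash
python3 - <<'E'
from h import *
from plant import bot
grip(bot,[.6053,-.1483,.07]); d=bot.get_image("side"); rel(d)
E
```

```text
22.4 g0 [  0.1  -0.7 -43.7] collar est [ 0.6049 -0.1485  0.0696] q [-0.4   0.55  1.91  0.6   0.22 -2.39] F [ 0.4  0.1 -0.1] lean 29.7 w 0.0472
shift [ 0.2  0.5 -0.2] world axes in tool cols [[0.139, 0.99, -0.007], [0.861, -0.117, 0.495], [0.489, -0.075, -0.869]]
collar top z 0.0783 centre [ 601.1 -154.2] r 30.2 209
brass u 345 373 v 342 362
```

>>> step_arm(plan=[{"offset": [0,0,-5],"turn": [0,0,0]},{"offset": [0,0,-10],"turn": [0,0,0]},{"offset": [0,0,-15],"turn": [0,0,0]},{"offset": [0,0,-20],"turn": [0,0,0]},{"offset": [0,0,-20],"turn": [0,0,0]},{"offset": [0,0,-20],"turn": [0,0,0]},{"offset": [0,10,-17],"turn": [0,0,0]},{"offset": [0,10,-17],"turn": [0,0,0]}])

```text
t: 23.25
ee_pos: [0.5827, -0.1451, 0.1986]
orientation: [0.729, 0.635, 0.165, 0.196]
wrist_force: [1.0, -0.4, -0.1]
grip_width: 0.0472
```

```bash
cat >> h.py <<'E'
def upright(d):
    P=cloud(d); m=(np.hypot(P[...,0]-.605,P[...,1]+.1485)<.04)&(P[...,2]>.085)&(P[...,2]<.14)
    for z in(.092,.105,.118):
        w=m&(abs(P[...,2]-z)<.006); v,u=np.nonzero(w); print("head z",z,len(u),P[w].mean(0).round(4))
E
python3 - <<'E'
from h import *
from plant import bot
d=bot.get_image("side"); rel(d); upright(d)
tipgo(bot,rack(-30.5,72,60),tooly(34,12))
E
```

```text
collar top z 0.0779 centre [ 603.1 -152.6] r 30.8 248
brass u 345 373 v 342 362
head z 0.092 54 [ 0.6004 -0.1603  0.0921]
head z 0.105 64 [ 0.5996 -0.1601  0.1042]
head z 0.118 77 [ 0.6008 -0.1594  0.1183]
23.3 q [-0.42  0.29  1.88  0.29  0.48 -2.08] rack TCP [ -35.2 -299.5   62. ] tip [ -45.8 -296.8   81.1] F [ 2.2 -1.4  4.8]
turn [ -4.15  11.02 -16.72] then shift [368.7  37.1  49.4]
rack axes in tool [[-0.111, 0.994, 0.0], [0.824, 0.092, 0.559], [0.556, 0.062, -0.829]]
```

The mandrel stands seated and upright. Next I'll travel back to the front of the hook with the fingers shut.

>>> step_arm(plan=[{"offset": [0,8,-24],"turn": [0,0,0]},{"offset": [0,0,-30],"turn": [0,0,0]},{"offset": [30,-8,-8],"turn": [0,1.6,-2.9]},{"offset": [36,-8,-6],"turn": [0,1.6,-2.9]},{"offset": [36,-4,0],"turn": [0,1.6,-2.9]},{"offset": [36,0,0],"turn": [0,1.6,-2.9]},{"offset": [36,0,0],"turn": [0,1.6,-2.9]},{"offset": [36,0,0],"turn": [0,1.6,-2.9]}], fingers=-1, newtons=30)

```text
t: 24.1
ee_pos: [0.5373, 0.0707, 0.2491]
orientation: [0.607, 0.753, 0.194, 0.165]
wrist_force: [1.3, -1.1, -0.2]
grip_width: 0.0003
```

```bash
python3 - <<'E'
from h import *
from plant import bot
tipgo(bot,rack(-45,74,60),tooly(30,14))
s=bot.sense(); print(s["ee_pos"])
E
```

```text
24.1 q [-0.06  0.13  1.93  0.22  0.59 -2.  ] rack TCP [-60.8 -79.5 109.1] tip [-71.6 -80.5 128.2] F [ 1.3 -1.1 -0.2]
turn [-0.51  1.57 -1.39] then shift [149.5   8.4  83.5]
rack axes in tool [[-0.146, 0.989, 0.0], [0.857, 0.127, 0.5], [0.495, 0.073, -0.866]]
[0.53725973 0.070748   0.24908342]
```

>>> step_arm(plan=[{"offset": [25,0,0],"turn": [0,0.4,-0.4]},{"offset": [33,0,0],"turn": [0,0.4,-0.4]},{"offset": [33,0,0],"turn": [0,0.4,-0.4]},{"offset": [33,0,0],"turn": [0,0.4,-0.4]},{"offset": [26,0,10],"turn": [0,0,0]},{"offset": [0,0,20],"turn": [0,0,0]},{"offset": [0,0,20],"turn": [0,0,0]},{"offset": [0,0,0],"turn": [0,0,0]}])

```text
t: 24.9
ee_pos: [0.5274, 0.2216, 0.2026]
orientation: [0.595, 0.763, 0.199, 0.156]
wrist_force: [0.2, -0.4, 0.8]
grip_width: -0.0001
```

```bash
python3 - <<'E'
from h import *
from plant import bot
tipgo(bot,rack(-30.5,74,21),tooly(30,14)); red(bot)
E
```

```text
24.9 q [ 0.32  0.25  1.93 -0.08  0.45 -1.44] rack TCP [-55.9  71.6  62.6] tip [-66.5  70.   81.8] F [ 0.2 -0.4  0.8]
turn [-0.68  0.02  0.12] then shift [-1.3  1.2 70.8]
rack axes in tool [[-0.146, 0.989, 0.0], [0.857, 0.127, 0.5], [0.495, 0.073, -0.866]]
red n 40 min [-69.  18.] max [21. 54.] mean [-6.7 46.8] main axis [-0.98 -0.2 ]
```

>>> step_arm(plan=[{"offset": [0,0,14],"turn": [0,0,0]},{"offset": [0,0,14],"turn": [0,0,0]},{"offset": [0,0,14],"turn": [0,0,0]},{"offset": [0,1,14],"turn": [0,0,0]},{"offset": [0,0,10],"turn": [0,0,0]},{"offset": [0,0,5],"turn": [0,0,0]},{"offset": [0,0,0],"turn": [0,0,0]},{"offset": [0,0,0],"turn": [0,0,0]}])

```text
t: 25.75
ee_pos: [0.5625, 0.2302, 0.1432]
orientation: [0.595, 0.763, 0.2, 0.157]
wrist_force: [-0.1, 0.6, -0.7]
grip_width: -0.0
```

```bash
python3 - <<'E'
from h import *
from plant import bot
s=bot.sense(); tipgo(bot,rack(-30.5,40,21),Ro.from_quat(s["orientation"]).as_matrix())
E
```

```text
25.75 q [ 0.31  0.4   1.93 -0.11  0.3  -1.41] rack TCP [-20.1  76.7   3.2] tip [-30.9  75.2  22.4] F [-0.1  0.6 -0.7]
turn [0. 0. 0.] then shift [-34.8  -4.9  -1.2]
rack axes in tool [[-0.147, 0.989, -0.001], [0.861, 0.129, 0.492], [0.487, 0.072, -0.871]]
```

Now press the tongue to -y in small steps.

>>> step_arm(plan=[{"offset": [-4,-0.5,-0.2],"turn": [0,0,0]},{"offset": [-4,-0.5,-0.2],"turn": [0,0,0]},{"offset": [-4,-0.5,-0.2],"turn": [0,0,0]},{"offset": [-4,-0.5,-0.2],"turn": [0,0,0]},{"offset": [-4,-0.5,-0.2],"turn": [0,0,0]},{"offset": [-3,-0.5,-0.2],"turn": [0,0,0]},{"offset": [0,0,0],"turn": [0,0,0]},{"offset": [0,0,0],"turn": [0,0,0]}])

```text
t: 26.55
ee_pos: [0.5653, 0.2072, 0.1429]
orientation: [0.595, 0.762, 0.201, 0.157]
wrist_force: [-0.9, 3.3, 5.4]
grip_width: -0.0005
```

```bash
python3 - <<'E'
from h import *
from plant import bot
s=bot.sense(); tipgo(bot,rack(-30.5,40,21),Ro.from_quat(s["orientation"]).as_matrix()); red(bot)
E
```

```text
26.55 q [ 0.26  0.39  1.95 -0.02  0.29 -1.54] rack TCP [-19.5  53.6   2.9] tip [-30.3  52.   22.1] F [-0.9  3.3  5.4]
turn [0. 0. 0.] then shift [-11.8  -2.3  -0. ]
rack axes in tool [[-0.147, 0.989, -0.001], [0.861, 0.129, 0.493], [0.487, 0.072, -0.87]]
red n 37 min [-47.  -3.] max [21. 57.] mean [-1.7 47.7] main axis [-0.91 -0.41]
```

There is a 5 N upward force, so the tip is rubbing on something low. I'll raise it 4 mm and continue.

>>> step_arm(plan=[{"offset": [0,2,-3.5],"turn": [0,0,0]},{"offset": [0,0,0],"turn": [0,0,0]},{"offset": [-2,-0.3,0],"turn": [0,0,0]},{"offset": [-2,-0.3,0],"turn": [0,0,0]},{"offset": [-2,-0.3,0],"turn": [0,0,0]},{"offset": [-2,-0.3,0],"turn": [0,0,0]},{"offset": [0,0,0],"turn": [0,0,0]},{"offset": [0,0,0],"turn": [0,0,0]}])

```text
t: 27.4
ee_pos: [0.566, 0.1989, 0.1461]
orientation: [0.595, 0.762, 0.2, 0.157]
wrist_force: [-0.2, 2.8, -0.5]
grip_width: 0.0003
```

```bash
python3 - <<'E'
from h import *
from plant import bot
s=bot.sense(); tipgo(bot,rack(-30.5,36,26),Ro.from_quat(s["orientation"]).as_matrix()); red(bot)
E
```

```text
27.4 q [ 0.24  0.38  1.95  0.01  0.3  -1.59] rack TCP [-19.7  45.2   6.1] tip [-30.4  43.7  25.2] F [-0.2  2.8 -0.5]
turn [0. 0. 0.] then shift [-7.6 -0.7 -1.3]
rack axes in tool [[-0.147, 0.989, -0.001], [0.861, 0.129, 0.492], [0.487, 0.072, -0.871]]
red n 46 min [-29.  33.] max [19. 65.] mean [-3.4 50.6] main axis [-0.82 -0.57]
```

The keeper is at about 0.96 rad and coming round with 2.8 N. I'll continue.

>>> step_arm(plan=[{"offset": [-2.5,-0.3,0],"turn": [0,0,0]},{"offset": [-2.5,-0.3,0],"turn": [0,0,0]},{"offset": [-2.5,-0.3,0],"turn": [0,0,0]},{"offset": [-2.5,-0.3,0],"turn": [0,0,0]},{"offset": [-2,-0.3,0],"turn": [0,0,0]},{"offset": [0,0,0],"turn": [0,0,0]},{"offset": [0,0,0],"turn": [0,0,0]},{"offset": [0,0,0],"turn": [0,0,0]}])

```text
t: 28.25
ee_pos: [0.5677, 0.1872, 0.1454]
orientation: [0.595, 0.763, 0.2, 0.157]
wrist_force: [-0.1, -0.1, -0.1]
grip_width: -0.0001
```

```bash
python3 - <<'E'
from h import *
from plant import bot
s=bot.sense(); tipgo(bot,rack(-30.5,30,26),Ro.from_quat(s["orientation"]).as_matrix()); red(bot)
E
```

```text
28.25 q [ 0.21  0.38  1.96  0.06  0.29 -1.66] rack TCP [-19.1  33.5   5.4] tip [-29.9  31.9  24.6] F [-0.1 -0.1 -0.1]
turn [0. 0. 0.] then shift [-1.8 -0.1 -1.7]
rack axes in tool [[-0.147, 0.989, -0.001], [0.861, 0.129, 0.492], [0.487, 0.072, -0.871]]
red n 65 min [-14.  23.] max [-3. 76.] mean [-8.2 49.7] main axis [-0.01  1.  ]
```

It snapped shut: the red bar lies along y and the force is zero. Backing away.

>>> step_arm(plan=[{"offset": [1,-6,-3.5],"turn": [0,0,0]},{"offset": [2,-13,-8],"turn": [0,0,0]},{"offset": [2,-13,-8],"turn": [0,0,0]},{"offset": [2,-13,-8],"turn": [0,0,0]},{"offset": [2,-10,-15],"turn": [0,0,0]},{"offset": [0,10,-17],"turn": [0,0,0]},{"offset": [0,10,-17],"turn": [0,0,0]},{"offset": [0,0,0],"turn": [0,0,0]}])

```text
t: 29.1
ee_pos: [0.5, 0.1797, 0.1972]
orientation: [0.594, 0.762, 0.202, 0.158]
wrist_force: [0.7, 0.1, 0.1]
grip_width: -0.0
```

>>> step_arm(plan=[{"offset": [0,0,0],"turn": [0,0,0]},{"offset": [0,0,0],"turn": [0,0,0]},{"offset": [0,0,0],"turn": [0,0,0]},{"offset": [0,0,0],"turn": [0,0,0]},{"offset": [0,0,0],"turn": [0,0,0]},{"offset": [0,0,0],"turn": [0,0,0]},{"offset": [0,0,0],"turn": [0,0,0]},{"offset": [0,0,0],"turn": [0,0,0]}])

```text
t: 29.9
ee_pos: [0.4994, 0.1794, 0.1948]
orientation: [0.595, 0.763, 0.2, 0.157]
wrist_force: [0.0, 0.1, 0.4]
grip_width: -0.0003
```

```bash
python3 - <<'E'
from h import *
from plant import bot
s=bot.sense(); tipgo(bot,rack(-30.5,30,26),Ro.from_quat(s["orientation"]).as_matrix()); red(bot)
d=bot.get_image("side"); c=rel(d); upright(d)
t=bot.get_image("top"); rel(t)
d0=load("pics/top0.npz")
# bystander check: changed pixels in the top view around tin, wrench, screwdriver, drill
for n,(u,v,r) in dict(tin=(453,240,16),wrench=(413,175,22),screwdriver=(255,338,25),drill=(170,285,40),bearing=(347,288,14)).items():
    a=cv2.absdiff(t["image"],d0["image"]).max(2)[v-r:v+r,u-r:u+r]; b=abs(t["range_z"]-d0["range_z"])[v-r:v+r,u-r:u+r]; print(n,"colour changed",(a>40).mean().round(3),"depth changed",(b>.015).mean().round(3))
E
```

```text
29.9 q [ 0.23  0.21  2.04  0.02  0.38 -1.61] rack TCP [-87.9  32.3  54.8] tip [-98.6  30.7  73.9] F [0.  0.1 0.4]
turn [0. 0. 0.] then shift [-10.7  34.9  74.8]
rack axes in tool [[-0.147, 0.989, -0.001], [0.861, 0.129, 0.492], [0.487, 0.072, -0.871]]
red n 65 min [-14.  23.] max [-3. 76.] mean [-8.2 49.7] main axis [-0.01  1.  ]
collar top z 0.0785 centre [ 603.5 -153.3] r 30.2 231
brass u 345 373 v 342 362
head z 0.092 60 [ 0.6    -0.16    0.0921]
head z 0.105 61 [ 0.5992 -0.16    0.1052]
head z 0.118 76 [ 0.6016 -0.1591  0.1185]
collar top z 0.0822 centre [ 603.4 -147.6] r 30.0 72
brass u 386 406 v 209 229
tin colour changed 0.092 depth changed 0.026
wrench colour changed 0.0 depth changed 0.029
screwdriver colour changed 0.358 depth changed 0.36
drill colour changed 0.033 depth changed 0.024
bearing colour changed 0.532 depth changed 0.034
```

```bash
python3 -c "
from plant import bot
print(bot.job_done())"
```

```text
the job is handed in; nothing more can be done
None
```

The job is done and handed in at about t = 30 s. I pressed the keeper open, lifted the mandrel off the hook and lowered it into the green block's hole until its collar seated. Then I let go, backed off and pressed the keeper shut.

**Final checks:**
- **Mandrel:** the collar top is at 78.5 mm (78 mm expected when flush). The head stands upright in the side view's depth readings, and the collar centre is within about 2 mm of the hole in the top view.
- **Keeper:** it lies along y, so it is shut.
- **Robot:** wrist force is near zero and the arm stands clear.

**What disagreed or stays uncertain:**
- **TCP offset:** the cameras put the shut fingertips about 22 mm behind the reported TCP, while the stated value is 8 mm ahead. I went by the cameras, and the contacts bore that out.
- **Hole position:** the side and top views differed by about 3 mm, so I used a position between them.
- **Leaning the tool:** the wrist neared a joint limit while lowering. I turned the tool about the mandrel's axis and reduced its lean by about 5 degrees with the shank already in the hole.
- **Brief rub:** while shutting the keeper, the fingertip rubbed something with about 5 N, so I raised it 4 mm.
- **Bystanders:** the tin, wrench and drill look unmoved. In the last top view the pixels around the screwdriver had changed, most likely because the arm hides it. Around the bearing only the colour changed, probably a shadow. Nothing touched either during the run that I know of, but I couldn't confirm their positions.

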